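# Load the weld fixture and hold its locating cover down

### The job

Lay the copper backing coupon flat and square in the pocket between the blue corner locators of the weld fixture and let go of it. Then take the aluminium cover by its red handle, slide it over the fixture's brass locating pin, yellow end at the pin end, until its hidden hole drops on and the cover lies flat on the coupon. Finish while still gripping the handle and pressing the cover down on the coupon with a steady push of about 15 N, as for tack welding: do not let go, and leave the other things on the bench where they are.

Things in the scene. Friction and masses are not known exactly. Their poses are not given: they have to be found in the camera images.
- fixture: Fixed weld fixture: dark steel base 200 (x) x 90 (y) x 15 mm high; origin at the centre of its underside, z up, x along its length towards the pin end. The pocket is in its -x half; in its +x half is an aluminium block (x 20 to 74 mm, y +-20 mm, top 20 mm above the table) with a brass locating pin on it.
- pin_slot (a point): Middle of the slot in which the pin is bolted: fixture x = 35, y = 0, 20 mm high. The pin (12 mm diameter, bevelled, tip 37 mm above the table) stands fixed on the centre line up to 8 mm either way in x: not reported, to be seen beforehand or felt. The cover rides on the tip, underside 37 mm above the table, until its hole meets the pin; then it drops to 25 mm.
- pocket (a point): Centre of the pocket floor: fixture x = -35, y = 0, 15 mm above the table; axes as the fixture. 85 (x) x 55 (y) mm between four blue L-shaped corner locators rising 8 to 9 mm above the floor, their tops bevelled inward. The middle 59 mm of both long sides (those facing +y and -y) is open, so fingers can go down there beside the coupon.
- coupon: Copper-coloured flat bar, 80 (x) x 50 (y) x 10 mm, 0.33 kg give or take a fifth, lying flat on the table; origin at the centre of its underside. Either way round will do. In the pocket its underside is 15 mm and its top 25 mm above the table.
- cover: Aluminium jig cover: plate 150 (x) x 56 (y) x 20 mm, 0.5 kg give or take a fifth, lying flat, hole downwards; origin at the centre of its underside. Red upright handle at x = -10 mm: 22 (x) x 44 (y) mm, 20 to 65 mm above the underside. Its +x end, with a yellow stripe and a brass disc above the hole, goes to the fixture's +x (pin) end. Home, its underside lies on the coupon.
- cover_grip (a point): A good place to grip the red handle, on its axis: cover x = -10 mm, y = 0, 44 mm above the underside (24 mm above the plate). Gripped across its 22 mm (along cover x) the cover stays level. A hard push on the pin can tilt it in the fingers; gripped anew once it lies on the coupon it is flat. Still gripped near here at the end.
- cover_hole (a point): Centre of the mouth of the cover's blind hole, in its underside: cover x = 50 mm, y = 0, z = 0. It opens downwards, 16 mm diameter, 15 mm deep, mouth bevelled by 2 mm.
- plates: Bystander, to be left where it is: stack of three dark steel plates, 90 x 65 mm, 18 mm high.
- hammer: Bystander, to be left where it is: hammer lying flat.
- wrench: Bystander, to be left where it is: steel wrench lying flat, in front of the robot.
- brush: Bystander, to be left where it is: brush lying flat.
- spray: Bystander, to be left where it is: green spray can, 56 mm diameter, 150 mm tall, standing.
- magnet_square: Bystander, to be left where it is: red L-shaped magnetic square, 90 mm legs, 14 mm high.
- locking_pliers: Bystander, to be left where it is: steel locking pliers lying flat, about 210 mm long.
Things that resemble listed ones, but are neither listed nor needed, are in the scene too. Several things have the shape of the coupon; the one meant has the colours described above. Leave any purple look-alike of the cover alone.

How it is judged:
By the outcome, as a careful person would: the job done as asked, in the order asked, and still so for the second after the job is handed in, while the arm keeps its last pose, push and grip.
It also fails if it takes over 72 s, if anything falls off the work surface, if the arm or the gripper's body presses on something with over 40 N, if the wrist force passes 120 N, or if a joint passes its speed limit or range.

### The arm

A 6-joint arm with a two-finger parallel gripper is mounted at the origin on the work surface. World frame = base frame: x ahead of the robot, y to its left, z up, the work surface at z = 0. Lengths are in m, angles in rad, forces in N, time in s.
With the tool pointing down it reaches from about 0.325 to 0.775 m from the base axis. Payload 9.3 kg.
Tool frame: the origin (TCP) lies midway between the tips of the shut fingers; the grasp point (between the pads) lies 19 mm behind it; y points along the fingers, z is the direction in which the jaws open and shut, and the axes are right-handed (so a half turn about y gives the same grasp; the last joint's range is limited). The gripper opens to 85 mm and grips with 20 to 120 N. Pads are 22 mm wide; open, the fingers measure 114 mm over their backs; the gripper's body (76 mm by 85 mm) begins 54 mm behind the grasp point. The pads swing forward as they close: fully open they stand 13 mm farther back than shut.
Start: joints at [-1.503, 0.259, 0.021, 1.334, 0, 1.418], TCP at [0.12, -0.537, 0.231] pointing down, gripper open.
Joint ranges: [-3.04, 3.04], [-0.91, 1.82], [-1.04, 1.36], [-1.92, 1.95], [-1.52, 1.45], [-3.14, 3.14]. Speed limits (rad/s): [2.22, 2.22, 2.79, 3.14, 3.14, 3.14].

### API

Orientations are given as a rotation vector (axis times angle).
In Python, from cell import env, cams gives the robot as it stands. The module is installed in compiled form; this text tells all that it offers.
- The arm moves only by the tool send_rows, never from a script. Its argument "increments" is a list of rows, each a list of 3 entries, a list of its own where there are three numbers: the turn, a rotation vector about the tool's x, y, z in rad, then the shift along the tool's x, y, z in m, then the gripper's target within -1 to 1 (shut at 1, half-way at 0, fully open at -1). A call has 1 to 10 rows; each row shifts and turns the commanded pose from where the row before left it, along the tool's axes as they then stand; what a row does not reach is not made up. A row lasts 1/12 s, in which the tool goes at most 41.7 mm and 7.16 degrees, less where a joint would pass 70% of its speed; a pose out of reach is approached as far as the arm can. A call is refused whole if a number of a shift passes 0.0417 or a number of a turn 0.125, either way. A call with a gripper value outside its range is refused whole. The fingers move at their own pace and stop on an object; "grip_force" is the grip in N (left out, the last holds). Time passes only in rows, so rows that do not move let the fingers close. It gives the time, the measured TCP pose, the force and the opening at its end, in the units of the state.
- env.state(): the state, without advancing time (a new reading comes with each control period).
- cams.camera(name): name is "scene" or "top" or "wrist"; returns a dict with "image" (384x512x3 uint8, red, green, blue), "intrinsics" (3x3 intrinsics, pixels), "world_to_cam" (4x4, takes a point from world to camera coordinates). Camera axes: x right, y down, z forward; pixel columns grow to the right and rows downward; lengths in m; the calibration is good to about 2 mm. A picture is of the moment at which its call begins. There is no depth.
- env.sign_off(): hands the job in, once; it reports no verdict.
The state is a dict: "clock": time; "qpos": joint angles; "dq": joint speeds; "tau": joint torques, N m; "eef_pos": TCP position; "ee_rot": TCP orientation; "contact_force": force on the tool from outside, world axes, zero at the start; "ft_torque": the same for the moment, N m; "gripper_width": opening from 0.0 (shut) to 1.0 (fully open).
Only numpy, scipy, OpenCV 4.12 (cv2) and the standard library are available. Lean on these libraries where they do the work, as an engineer would, in place of code of your own. Each camera call takes 0.05 s, during which the arm holds its last target.

## Working session

There is one attempt and no reset: what is moved stays moved. The work goes in short steps, Python scripts to look and compute and a tool call to move; the robot and the scene stay as the last step left them, time stands still between calls to the robot, and variables do not carry over. Pictures are saved under pics/ and viewed, and the job is handed in when it is done.

Besides the shell and the picture viewer there is one more tool, called as name([rows], argument=value, ...), one row to a line, values as JSON. send_rows: Moves the arm, as the interface text tells. Its arguments: {"type":"object","properties":{"increments":{"type":"array"},"grip_force":{"type":"number"}},"required":["increments"]}

```bash
mkdir -p pics; python3 - <<'E'
from cell import env,cams
import cv2,numpy as np
print(env.state())
for n in ["scene","top","wrist"]:
    c=cams.camera(n); cv2.imwrite(f"pics/{n}0.png",c["image"][:,:,::-1]); print(n,c["intrinsics"].tolist(),np.round(c["world_to_cam"],4).tolist())
E
```

```text
{'clock': 0.0, 'qpos': array([-1.50258776e+00,  2.59189439e-01,  2.07379249e-02,  1.33372858e+00,
       -2.48288436e-05,  1.41818161e+00]), 'dq': array([-1.67882938e-03,  1.02148596e-03,  5.83766616e-05, -1.36047237e-04,
        9.16253032e-04, -2.19260916e-03]), 'tau': array([-1.22105917e-03, -5.55639946e+01,  3.44530106e+01,  1.37135977e-02,
       -2.14258444e-04,  9.73345095e-06]), 'eef_pos': array([ 0.12042749, -0.53634227,  0.2306583 ]), 'ee_rot': array([-0.23329345,  2.10613483, -2.103205  ]), 'contact_force': array([-1.04214168,  0.29215492, -0.67175132]), 'ft_torque': array([ 0.01969761,  0.00946526, -0.02268576]), 'gripper_width': 1.0005028334579547}
scene [[394.5555390928179, 0.0, 252.41162794566688], [0.0, 394.5555390928179, 185.8220087716481], [0.0, 0.0, 1.0]] [[0.5715, 0.8206, -0.0055, -0.2899], [0.6335, -0.4455, -0.6326, -0.3017], [-0.5215, 0.358, -0.7745, 1.4104], [0.0, 0.0, 0.0, 1.0]]
top [[485.9230408195392, 0.0, 264.89366771753475], [0.0, 485.9230408195392, 200.95081047321565], [0.0, 0.0, 1.0]] [[0.0151, -0.9998, 0.0135, -0.0058], [-0.9976, -0.016, -0.0674, 0.5299], [0.0676, -0.0124, -0.9976, 1.7135], [0.0, 0.0, 0.0, 1.0]]
wrist [[312.16851594806883, 0.0, 253.8705920361948], [0.0, 312.16851594806883, 186.16027072213276], [0.0, 0.0, 1.0]] [[0.2189, -0.9757, -0.0009, -0.5499], [-0.9216, -0.2071, 0.3283, -0.0424], [-0.3205, -0.0711, -0.9446, 0.3802], [0.0, 0.0, 0.0, 1.0]]
```

View pics/scene0.png

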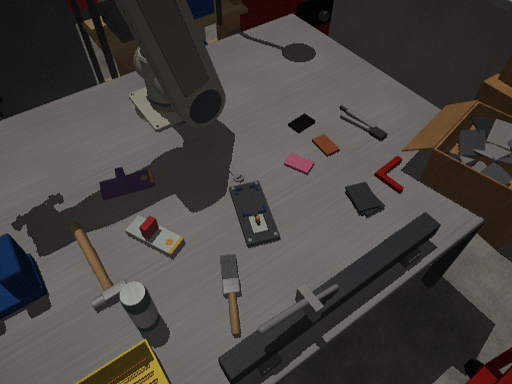

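View pics/top0.png

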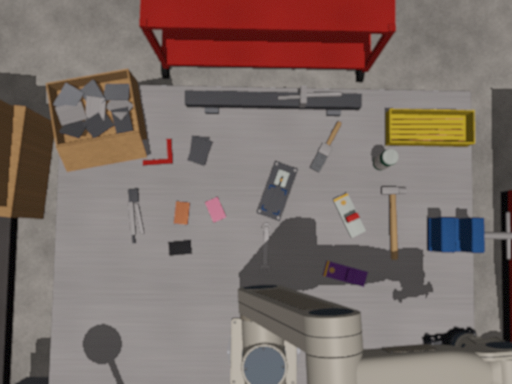

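View pics/wrist0.png

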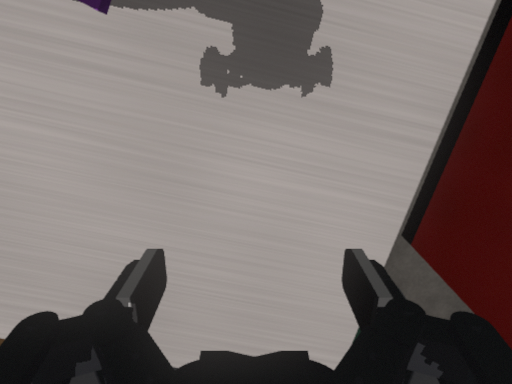

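The top view has the coupon (orange-brown) at about (182,213), a pink look-alike at (216,209), the fixture at (277,190), the cover at (349,214) and the purple look-alike at (346,272). I'll zoom in on each.

```bash
python3 - <<'E'
import cv2,numpy as np
t=cv2.imread("pics/top0.png"); s=cv2.imread("pics/scene0.png")
def z(im,x,y,w,h,f): return cv2.resize(im[y:y+h,x:x+w],None,fx=f,fy=f,interpolation=cv2.INTER_CUBIC)
a=np.vstack([np.hstack([z(t,245,150,65,75,6),z(t,325,185,65,75,6)])]); cv2.imwrite("pics/zt.png",a)
cv2.imwrite("pics/zs.png",np.hstack([z(s,220,170,65,80,6),z(s,120,205,70,80,6-0)]) )
cv2.imwrite("pics/zc.png",np.hstack([z(t,160,190,80,75,5),z(s,275,105,75,75,5)]))
E
```

```text
(no output)
```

View pics/zt.png

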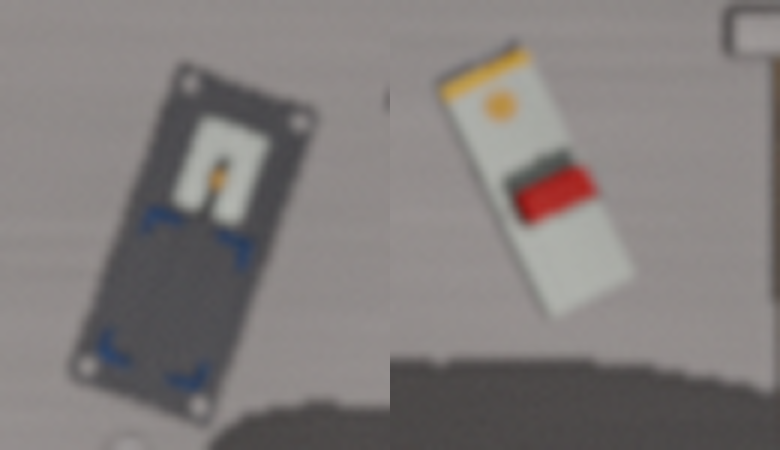

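View pics/zs.png

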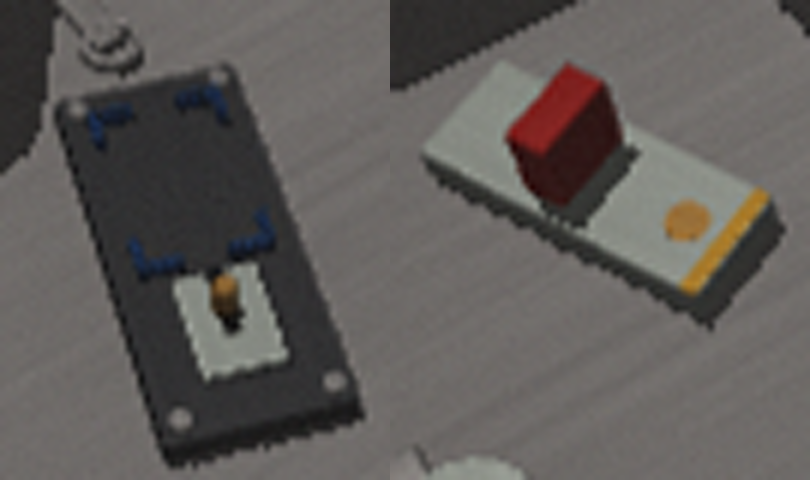

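View pics/zc.png

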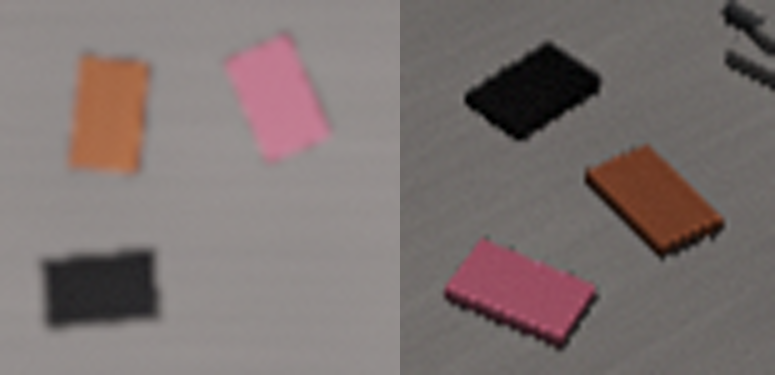

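```bash
cat > h.py <<'E'
import numpy as np,cv2
from scipy.optimize import least_squares
from scipy.spatial.transform import Rotation as R
def proj(c,P):
    T=np.asarray(c["world_to_cam"]);K=np.asarray(c["intrinsics"])
    q=np.atleast_2d(P)@T[:3,:3].T+T[:3,3]; q=q@K.T; return q[:,:2]/q[:,2:]
def back(c,px,z):
    T=np.asarray(c["world_to_cam"]);K=np.asarray(c["intrinsics"])
    d=T[:3,:3].T@np.linalg.inv(K)@np.array([px[0],px[1],1.]);o=-T[:3,:3].T@T[:3,3]
    return o+d*(z-o[2])/d[2]
def pl(pose,P):
    x,y,t=pose;P=np.atleast_2d(P).astype(float);c,s=np.cos(t),np.sin(t)
    return np.c_[x+c*P[:,0]-s*P[:,1],y+s*P[:,0]+c*P[:,1],P[:,2]]
def fit(obs,p0):  # obs: list of (cam,local pts,px)
    f=lambda p:np.concatenate([(proj(c,pl(p,L))-U).ravel() for c,L,U in obs])
    r=least_squares(f,p0,x_scale=[.01,.01,.05],loss='soft_l1');return r.x,f(r.x).reshape(-1,2)
def z2p(u,f,x0,y0,off=0): u=np.array(u,float);u[:,0]-=off;return (u+.5)/f-.5+[x0,y0]
def rect(a,b,z): return np.array([[a,b,z],[a,-b,z],[-a,-b,z],[-a,b,z]])/1000.
E
cat > m1.py <<'E'
from h import *
from cell import cams
t=cams.camera("top");s=cams.camera("scene")
import pickle;pickle.dump((t,s),open("c0.pkl","wb"))
def go(n,L,ut,us,p0,extra=[]):
    for o in ([(t,L,ut)],[(s,L,us)],[(t,L,ut),(s,L,us)]+extra):
        p,r=fit(o,p0);print(n,np.round(p,4),np.abs(r).max().round(2))
    return p
F=rect(100,45,15)
fp=go("fix",F,z2p([(185,63),(317,110),(208,423),(72,375)],6,245,150),z2p([(168,455),(362,410),(235,68),(57,105)],6,220,170),[.55,0,-.3])
C=rect(75,28,20)
cp=go("cov",C,z2p([(438,90),(527,48),(635,270),(555,318)],6,325,185,390),z2p([(768,190),(685,295),(423,155),(505,60)],6,120,205,390),[.55,-.2,.4])
# order check
K=rect(40,25,10)
kp=go("coup",K,z2p([(82,55),(150,62),(140,173),(70,167)],5,160,190),z2p([(662,245),(722,222),(650,147),(588,172)],5,275,105,400),[.5,.2,0])
E
python3 m1.py
```

```text
fix [ 0.5703 -0.041  -0.3268] 0.91
fix [ 0.5602 -0.0586 -0.8868] 61.37
fix [ 0.5701 -0.041  -0.3393] 33.15
cov [ 0.4851 -0.2989  0.4747] 0.64
cov [ 0.4825 -0.2995  0.4482] 1.17
cov [ 0.4838 -0.2991  0.461 ] 1.9
coup [ 0.4846  0.2984 -0.0735] 0.21
coup [ 0.4856  0.2998 -1.1439] 25.78
coup [ 0.4846  0.2985 -0.0727] 13.2
```

```bash
sed -i 's/\[(168,455),(362,410),(235,68),(57,105)\]/[(362,410),(168,455),(57,105),(235,68)]/; s/\[(662,245),(722,222),(650,147),(588,172)\]/[(722,222),(662,245),(588,172),(650,147)]/' m1.py
cat >> m1.py <<'E'
def draw(im,pose,Ls,cam):
    for L in Ls:
        q=(proj(cam,pl(pose,L))+.5)*4-.5
        cv2.polylines(im,[np.round(q).astype(int)],True,(0,255,0),1)
for n,c,(x,y) in (("t",t,(160,145)),("s",s,(120,100))):
    im=cv2.resize(c["image"][:,:,::-1],None,fx=4,fy=4,interpolation=cv2.INTER_CUBIC)
    draw(im,fp,[rect(100,45,15),rect(100,45,0),rect(42.5,27.5,15)/1-[.035,0,0]],c)
    draw(im,cp,[C,rect(75,28,0),rect(11,22,65)-[.010,0,0]],c)
    draw(im,kp,[K,rect(40,25,0)],c)
    if n=="t": im=np.hstack([im[590:1000,640:900],im[590:1000,960:1500]])
    else: im=im[400:1040,460:1440]
    cv2.imwrite(f"pics/ov_{n}.png",im[:600,:800] if n=="t" else cv2.resize(im,(784,512)))
E
python3 m1.py
```

```text
fix [ 0.5703 -0.041  -0.3268] 0.91
fix [ 0.5721 -0.0418 -0.3372] 0.56
fix [ 0.5713 -0.0414 -0.3337] 1.19
cov [ 0.4851 -0.2989  0.4747] 0.64
cov [ 0.4825 -0.2995  0.4482] 1.17
cov [ 0.4838 -0.2991  0.461 ] 1.9
coup [ 0.4846  0.2984 -0.0735] 0.21
coup [ 0.4854  0.2995 -0.0978] 0.89
coup [ 0.4851  0.2989 -0.0849] 0.9
```

View pics/ov_t.png

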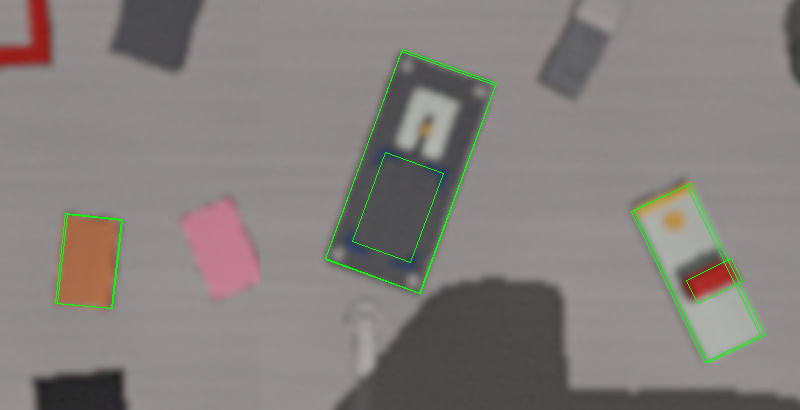

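View pics/ov_s.png

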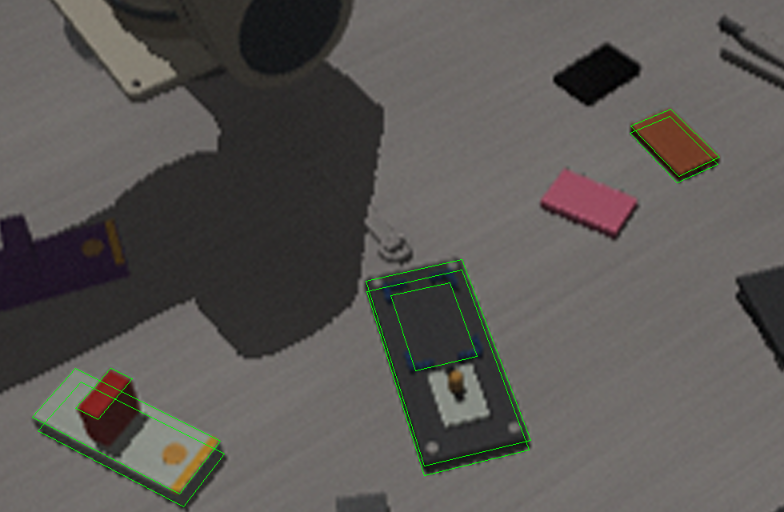

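```bash
cat > plan.py <<'E'
import sys
from h import *
from cell import env
def cur():
    s=env.state();return s,R.from_rotvec(s["ee_rot"])
def show():
    s,r=cur();m=r.as_matrix();print("t",round(s["clock"],2),"pos",np.round(s["eef_pos"],4),"yaw z",round(np.degrees(np.arctan2(m[1,2],m[0,2])),2),"ydir",np.round(m[:,1],4),"F",np.round(s["contact_force"],1),"w",round(s["gripper_width"],3),"q",np.round(s["qpos"],2))
def target(x,y,z,yaw_deg,n=10):
    s,r=cur();a=np.radians(yaw_deg)
    zt=np.array([np.cos(a),np.sin(a),0]);yt=np.array([0,0,-1.]);xt=np.cross(yt,zt)
    M=np.c_[xt,yt,zt];Rt=R.from_matrix(M)
    d=np.array([x,y,z])-s["eef_pos"]
    turn=(r.inv()*Rt).as_rotvec()
    print("turn first-> turn",np.round(turn,4),"per row",np.round(turn/n,4),"then shift",np.round(M.T@d,4),"per",np.round(M.T@d/n,4))
    print("shift first -> shift",np.round(r.as_matrix().T@d,4),"per",np.round(r.as_matrix().T@d/n,4))
if __name__=="__main__":
    show()
    if len(sys.argv)>1:
        a=[float(v) for v in sys.argv[1:]];target(*a[:4],int(a[4]) if len(a)>4 else 10)
E
python3 plan.py 0.45 -0.32 0.28 -77
python3 - <<'E'
from cell import cams
import numpy as np
T=cams.camera("wrist")["world_to_cam"];print(-T[:3,:3].T@T[:3,3])
E
```

```text
t 0.35 pos [ 0.1205 -0.5366  0.2311] yaw z -77.35 ydir [-0.e+00  3.e-04 -1.e+00] F [-0.4  0.  -0.2] w 0.999 q [-1.5   0.26  0.02  1.33  0.    1.42]
turn first-> turn [ 0.0003 -0.006  -0.0001] per row [ 0.     -0.0006 -0.    ] then shift [-0.3698 -0.0489 -0.1369] per [-0.037  -0.0049 -0.0137]
shift first -> shift [-0.369  -0.0488 -0.1392] per [-0.0369 -0.0049 -0.0139]
[ 0.20313113 -0.51836534  0.3729728 ]
```

```bash
python3 plan.py 0.515 -0.02 0.25 71 10
```

```text
t 0.4 pos [ 0.1204 -0.5366  0.2312] yaw z -77.35 ydir [-0.e+00  2.e-04 -1.e+00] F [-0.1  0.2  0.3] w 1.001 q [-1.5   0.26  0.02  1.33 -0.    1.42]
turn first-> turn [ 1.0000e-04 -2.5892e+00 -3.0000e-04] per row [ 0.     -0.2589 -0.    ] then shift [ 0.2049 -0.0188  0.6169] per [ 0.0205 -0.0019  0.0617]
shift first -> shift [-0.4981 -0.0187 -0.4177] per [-0.0498 -0.0019 -0.0418]
```

send_rows([
  [[0, 0, 0], [-0.0249, -0.001, -0.0209], -1],
  [[0, 0, 0], [-0.0249, -0.001, -0.0209], -1],
  [[0, 0, 0], [-0.0249, -0.001, -0.0209], -1],
  [[0, 0, 0], [-0.0249, -0.001, -0.0209], -1],
  [[0, 0, 0], [-0.0249, -0.001, -0.0209], -1],
  [[0, 0, 0], [-0.0249, -0.001, -0.0209], -1],
  [[0, 0, 0], [-0.0249, -0.001, -0.0209], -1],
  [[0, 0, 0], [-0.0249, -0.001, -0.0209], -1],
  [[0, 0, 0], [-0.0249, -0.001, -0.0209], -1],
  [[0, 0, 0], [-0.0249, -0.001, -0.0209], -1],
])

```text
clock: 1.23
eef_pos: [0.3182, -0.2768, 0.2415]
ee_rot: [-0.233, 2.104, -2.105]
contact_force: [0.3, -0.4, 0.0]
gripper_width: 0.998
```

send_rows([
  [[0, 0, 0], [-0.0249, -0.001, -0.0209], -1],
  [[0, 0, 0], [-0.0249, -0.001, -0.0209], -1],
  [[0, 0, 0], [-0.0249, -0.001, -0.0209], -1],
  [[0, 0, 0], [-0.0249, -0.001, -0.0209], -1],
  [[0, 0, 0], [-0.0249, -0.001, -0.0209], -1],
  [[0, 0, 0], [-0.0249, -0.001, -0.0209], -1],
  [[0, 0, 0], [-0.0249, -0.001, -0.0209], -1],
  [[0, 0, 0], [-0.0249, -0.001, -0.0209], -1],
  [[0, 0, 0], [-0.0249, -0.001, -0.0209], -1],
  [[0, 0, 0], [-0.0249, -0.001, -0.0209], -1],
])

```text
clock: 2.07
eef_pos: [0.5156, -0.0181, 0.2514]
ee_rot: [-0.233, 2.104, -2.105]
contact_force: [0.1, -0.6, 0.1]
gripper_width: 0.998
```

send_rows([
  [[0, -0.12, 0], [0, 0, 0], -1],
  [[0, -0.12, 0], [0, 0, 0], -1],
  [[0, -0.12, 0], [0, 0, 0], -1],
  [[0, -0.12, 0], [0, 0, 0], -1],
  [[0, -0.12, 0], [0, 0, 0], -1],
  [[0, -0.12, 0], [0, 0, 0], -1],
  [[0, -0.12, 0], [0, 0, 0], -1],
  [[0, -0.12, 0], [0, 0, 0], -1],
  [[0, -0.12, 0], [0, 0, 0], -1],
  [[0, -0.12, 0], [0, 0, 0], -1],
])

```text
clock: 2.9
eef_pos: [0.5148, -0.0197, 0.2513]
ee_rot: [-1.138, 1.315, -1.315]
contact_force: [-0.3, -0.9, -0.2]
gripper_width: 0.998
```

send_rows([
  [[0, -0.12, 0], [0, 0, 0], -1],
  [[0, -0.12, 0], [0, 0, 0], -1],
  [[0, -0.12, 0], [0, 0, 0], -1],
  [[0, -0.12, 0], [0, 0, 0], -1],
  [[0, -0.12, 0], [0, 0, 0], -1],
  [[0, -0.12, 0], [0, 0, 0], -1],
  [[0, -0.12, 0], [0, 0, 0], -1],
  [[0, -0.12, 0], [0, 0, 0], -1],
  [[0, -0.12, 0], [0, 0, 0], -1],
  [[0, -0.12, 0], [0, 0, 0], -1],
])

```text
clock: 3.73
eef_pos: [0.5148, -0.0197, 0.2513]
ee_rot: [-1.533, 0.404, -0.403]
contact_force: [-0.5, 0.3, 0.1]
gripper_width: 0.998
```

send_rows([
  [[0, -0.12, 0], [0, 0, 0], -1],
  [[0, -0.069, 0], [0, 0, 0], -1],
  [[0, 0, 0], [0, 0, 0], -1],
])

```text
clock: 3.98
eef_pos: [0.5148, -0.0197, 0.2513]
ee_rot: [-1.555, 0.258, -0.258]
contact_force: [0.3, -0.3, 0.1]
gripper_width: 1.0
```

```bash
python3 plan.py; python3 - <<'E'
from cell import cams
import cv2,pickle
c=cams.camera("wrist");cv2.imwrite("pics/w1.png",c["image"][:,:,::-1]);pickle.dump(c,open("w1.pkl","wb"))
E
```

```text
t 3.98 pos [ 0.5148 -0.0197  0.2513] yaw z 71.17 ydir [-0.  0. -1.] F [ 0.3 -0.3  0.1] w 1.0 q [-0.2   0.19 -0.01  1.36  0.    0.13]
```

View pics/w1.png

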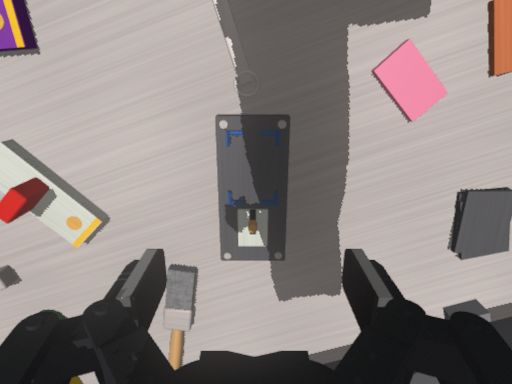

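The wrist view shows the fixture upright at about (252,187) with the pin at (252,225), and the coupon's edge at the far right (503,35).

```bash
python3 - <<'E'
import cv2
i=cv2.imread("pics/w1.png")[105:270,205:300];i=cv2.convertScaleAbs(i,alpha=1.6,beta=10)
i=cv2.resize(i,None,fx=6,fy=6,interpolation=cv2.INTER_CUBIC);cv2.imwrite("pics/w1a.png",i[:510]);cv2.imwrite("pics/w1b.png",i[510:])
E
```

```text
(no output)
```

View pics/w1a.png

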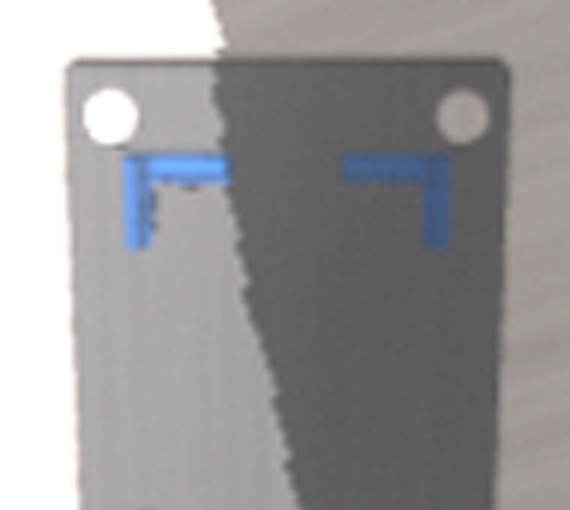

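View pics/w1b.png

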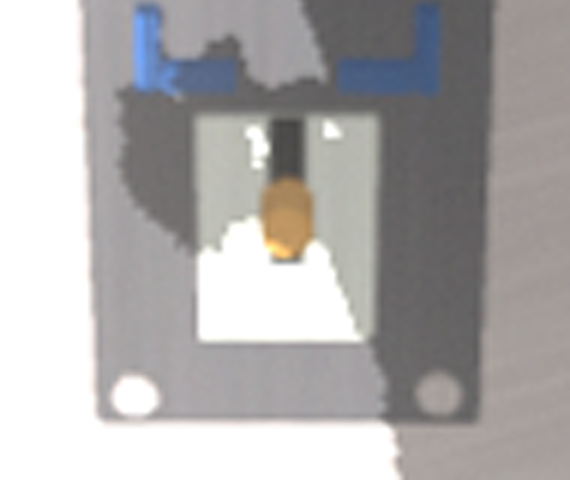

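```bash
cat > m2.py <<'E'
from h import *
import pickle
w=pickle.load(open("w1.pkl","rb"));t,s=pickle.load(open("c0.pkl","rb"))
F=rect(100,45,15)[[0,1,2,3]]
uw=z2p([(478,932),(98,932),(66,58),(511,58)],6,205,105)
ut=z2p([(185,63),(317,110),(208,423),(72,375)],6,245,150);us=z2p([(362,410),(168,455),(57,105),(235,68)],6,220,170)
p,r=fit([(w,F,uw)],[.57,-.04,-.33]);print("wrist",np.round(p,4),np.round(r,2).tolist())
# locators: outer edges unknown, inner corners known 85x55
def chk(u,z):
    q=back(w,z2p([u],6,205,105)[0],z);c,s_=np.cos(p[2]),np.sin(p[2]);d=q[:2]-p[:2];return np.round(np.array([c*d[0]+s_*d[1],-s_*d[0]+c*d[1]])*1000,1)
print("block corners",[chk(u,.02) for u in ((195,510+113),(380,510+113),(375,510+342),(199,510+342))])
print("bolts",[chk(u,.015) for u in ((110,116),(462,116),(134,907),(438,907))])
print("loc inner",[chk(u,z) for z in (.015,.023) for u in ((150,182),(423,182),(160,573),(413,573))])
print("pin top edge z20",chk((288,688),.02),"bottom edge z37",chk((288,768),.037),"bot z.034",chk((288,768),.034))
print("pin sides z30",chk((262,730),.03),chk((314,730),.03))
E
python3 m2.py
```

```text
wrist [ 0.5673 -0.0398 -0.3301] [[0.57, 0.28], [-0.5, 0.19], [-0.86, -0.19], [0.78, -0.08]]
block corners [array([ 19.4, -20.1]), array([19.3, 19.9]), array([75.5, 19.6]), array([ 75.6, -20.1])]
bolts [array([-88.4, -35.6]), array([-88.5,  34.7]), array([ 93. , -35.7]), array([92.9, 34.7])]
loc inner [array([-75.2, -28. ]), array([-75.3,  27.2]), array([  9.8, -27.8]), array([ 9.7, 27.1]), array([-76.6, -27.3]), array([-76.7,  26.7]), array([  6.6, -27.2]), array([ 6.5, 26.5])]
pin top edge z20 [34.8 -0. ] bottom edge z37 [45.5  0. ] bot z.034 [47.1  0. ]
pin sides z30 [40.  -5.6] [40.   5.6]
```

```bash
cat >> m2.py <<'E'
print("--- refit")
L=np.vstack([F,np.array([[20,-20,20],[20,20,20],[74,20,20],[74,-20,20]])/1000.])
uw=z2p([(478,932),(98,932),(66,66),(511,66),(195,623),(380,623),(375,852),(199,852)],6,205,105)
p,r=fit([(w,L,uw)],[.57,-.04,-.33]);print("wrist",np.round(p,4),np.round(r,2).tolist())
p2,r=fit([(w,L,uw),(t,F,ut),(s,F,us)],[.57,-.04,-.33]);print("all",np.round(p2,4))
print("bolts",[chk(u,.015) for u in ((110,116),(462,116),(134,907),(438,907))])
print("loc inner",[chk(u,.023) for u in ((150,182),(423,182),(160,573),(413,573))])
print("pin top edge z20",chk((288,688),.02),"bottom edge z37",chk((288,768),.037),"bot z.034",chk((288,768),.034))
E
python3 m2.py
```

```text
wrist [ 0.5673 -0.0398 -0.3301] [[0.57, 0.28], [-0.5, 0.19], [-0.86, -0.19], [0.78, -0.08]]
block corners [array([ 19.4, -20.1]), array([19.3, 19.9]), array([75.5, 19.6]), array([ 75.6, -20.1])]
bolts [array([-88.4, -35.6]), array([-88.5,  34.7]), array([ 93. , -35.7]), array([92.9, 34.7])]
loc inner [array([-75.2, -28. ]), array([-75.3,  27.2]), array([  9.8, -27.8]), array([ 9.7, 27.1]), array([-76.6, -27.3]), array([-76.7,  26.7]), array([  6.6, -27.2]), array([ 6.5, 26.5])]
pin top edge z20 [34.8 -0. ] bottom edge z37 [45.5  0. ] bot z.034 [47.1  0. ]
pin sides z30 [40.  -5.6] [40.   5.6]
--- refit
wrist [ 0.568  -0.0401 -0.3308] [[0.43, 0.79], [-0.6, 0.66], [-0.86, -0.87], [0.73, -0.71], [0.04, 0.97], [-0.0, 1.03], [0.16, -0.49], [-0.01, -0.55]]
all [ 0.5686 -0.0403 -0.3311]
bolts [array([-89.2, -35.6]), array([-89.3,  34.8]), array([ 92.2, -35.6]), array([92.1, 34.9])]
loc inner [array([-77.4, -27.3]), array([-77.5,  26.7]), array([  5.8, -27.1]), array([ 5.7, 26.6])]
pin top edge z20 [34.   0.1] bottom edge z37 [44.7  0.2] bot z.034 [46.3  0.2]
```

```bash
python3 plan.py 0.445 0.295 0.20 85.1 10
```

```text
t 4.03 pos [ 0.5148 -0.0197  0.2513] yaw z 70.9 ydir [-0.  0. -1.] F [-0.5 -0.2  0.8] w 0.998 q [-0.2   0.19 -0.01  1.36  0.    0.13]
turn first-> turn [-0.     -0.2478 -0.    ] per row [-0.     -0.0248 -0.    ] then shift [-0.0964  0.0513  0.3076] per [-0.0096  0.0051  0.0308]
shift first -> shift [-0.1689  0.0513  0.2746] per [-0.0169  0.0051  0.0275]
```

send_rows([
  [[0, 0, 0], [-0.0169, 0.0051, 0.0275], -1],
  [[0, 0, 0], [-0.0169, 0.0051, 0.0275], -1],
  [[0, 0, 0], [-0.0169, 0.0051, 0.0275], -1],
  [[0, 0, 0], [-0.0169, 0.0051, 0.0275], -1],
  [[0, 0, 0], [-0.0169, 0.0051, 0.0275], -1],
  [[0, 0, 0], [-0.0169, 0.0051, 0.0275], -1],
  [[0, 0, 0], [-0.0169, 0.0051, 0.0275], -1],
  [[0, 0, 0], [-0.0169, 0.0051, 0.0275], -1],
  [[0, 0, 0], [-0.0169, 0.0051, 0.0275], -1],
  [[0, 0, 0], [-0.0169, 0.0051, 0.0275], -1],
])

```text
clock: 4.87
eef_pos: [0.444, 0.2968, 0.2002]
ee_rot: [-1.555, 0.263, -0.263]
contact_force: [0.4, 0.4, -0.1]
gripper_width: 1.001
```

send_rows([
  [[0, -0.124, 0], [0, 0, 0], -1],
  [[0, -0.124, 0], [0, 0, 0], -1],
  [[0, 0, 0], [0, 0, 0], -1],
  [[0, 0, 0], [0, 0, 0], -1],
])

```text
clock: 5.2
eef_pos: [0.4445, 0.2954, 0.2003]
ee_rot: [-1.57, 0.07, -0.07]
contact_force: [-0.2, 0.6, -0.1]
gripper_width: 1.001
```

```bash
python3 plan.py; python3 - <<'E'
from cell import cams
import cv2,pickle
c=cams.camera("wrist");cv2.imwrite("pics/w2.png",c["image"][:,:,::-1]);pickle.dump(c,open("w2.pkl","wb"))
E
```

```text
t 5.2 pos [0.4445 0.2954 0.2003] yaw z 84.89 ydir [-1.e-04 -0.e+00 -1.e+00] F [-0.2  0.6 -0.1] w 1.001 q [ 0.43  0.24 -0.08  1.25 -0.    0.52]
```

View pics/w2.png

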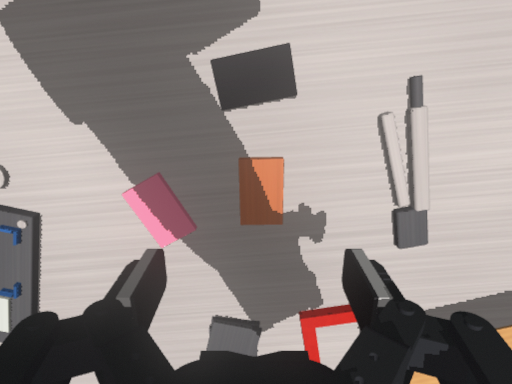

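The coupon is centred at (262,190) with corners about (239,157), (284,157), (284,224) and (240,225). It is nearly square to the jaws.

```bash
python3 - <<'E'
import cv2
i=cv2.imread("pics/w2.png")[150:232,230:294]
i=cv2.resize(i,None,fx=7,fy=7,interpolation=cv2.INTER_CUBIC);cv2.imwrite("pics/w2a.png",i)
E
```

```text
(no output)
```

View pics/w2a.png

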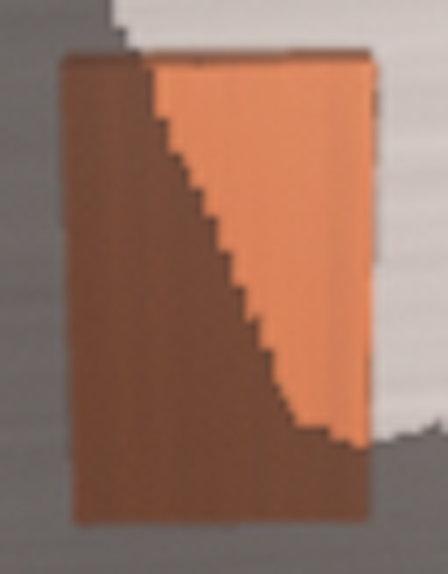

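```bash
python3 - <<'E'
from h import *
import pickle
w=pickle.load(open("w2.pkl","rb"));t,s=pickle.load(open("c0.pkl","rb"))
K=rect(40,25,10)
uw=z2p([(370,522),(76,524),(60,64),(374,62)],7,230,150)
ut=z2p([(82,55),(150,62),(140,173),(70,167)],5,160,190);us=z2p([(722,222),(662,245),(588,172),(650,147)],5,275,105,400)
for o in ([(w,K,uw)],[(w,K,uw),(t,K,ut),(s,K,us)]):
    p,r=fit(o,[.485,.3,-.08]);print(np.round(p,4),np.round(r,2).tolist())
# vs tool
from plan import cur
s_,r_=cur()
print("tool frame coupon",np.round(r_.as_matrix().T@(np.array([p[0],p[1],0])-s_["eef_pos"]),4))
E
python3 plan.py 0.4845 0.2985 0.06 84.9
```

```text
[ 0.4835  0.2996 -0.073 ] [[0.14, 0.11], [-0.36, 0.45], [-0.33, -0.01], [0.58, -0.45]]
[ 0.4838  0.2995 -0.0749] [[0.03, 0.36], [-0.47, 0.62], [-0.31, 0.19], [0.59, -0.17], [-0.47, 0.29], [-0.1, 0.16], [-0.36, 0.29], [-0.37, 0.22], [0.39, -0.72], [-0.32, 0.57], [-0.7, -0.25], [-0.64, -0.75]]
tool frame coupon [0.0385 0.2004 0.0078]
t 5.25 pos [0.4447 0.2952 0.2003] yaw z 84.85 ydir [ 1.e-04  0.e+00 -1.e+00] F [ 0.8  0.5 -0.4] w 1.003 q [ 0.43  0.24 -0.08  1.25 -0.    0.52]
turn first-> turn [-0.     -0.0009  0.0001] per row [-0.     -0.0001  0.    ] then shift [0.0394 0.1403 0.0068] per [0.0039 0.014  0.0007]
shift first -> shift [0.0393 0.1404 0.0069] per [0.0039 0.014  0.0007]
```

send_rows([
  [[0, -0.014, 0], [0, 0, 0], -0.53],
  [[0, 0, 0], [0.0039, 0.014, 0.0007], -0.53],
  [[0, 0, 0], [0.0039, 0.014, 0.0007], -0.53],
  [[0, 0, 0], [0.0039, 0.014, 0.0007], -0.53],
  [[0, 0, 0], [0.0039, 0.014, 0.0007], -0.53],
  [[0, 0, 0], [0.0039, 0.014, 0.0007], -0.53],
  [[0, 0, 0], [0.0039, 0.014, 0.0007], -0.53],
  [[0, 0, 0], [0.0039, 0.014, 0.0007], -0.53],
  [[0, 0, 0], [0.0039, 0.014, 0.0008], -0.53],
  [[0, 0, 0], [0.0039, 0.014, 0.0008], -0.53],
])

```text
clock: 6.08
eef_pos: [0.4806, 0.2989, 0.0738]
ee_rot: [-1.57, 0.057, -0.058]
contact_force: [0.3, 0.2, 0.3]
gripper_width: 0.766
```

send_rows([
  [[0, 0, 0], [0.0035, 0.014, 0.0007], -0.53],
  [[0, 0, 0], [0, 0.01, 0], -0.53],
  [[0, 0, 0], [0, 0.01, 0], -0.53],
  [[0, 0, 0], [0, 0, 0], -0.53],
  [[0, 0, 0], [0, 0, 0], -0.53],
])

```text
clock: 6.5
eef_pos: [0.4834, 0.2996, 0.0402]
ee_rot: [-1.57, 0.056, -0.055]
contact_force: [0.3, 0.2, 0.3]
gripper_width: 0.764
```

```bash
python3 plan.py 0.4843 0.2993 0.001 85.7; python3 - <<'E'
from cell import cams
import cv2,pickle
c=cams.camera("wrist");cv2.imwrite("pics/w3.png",c["image"][:,:,::-1]);pickle.dump(c,open("w3.pkl","wb"))
E
```

```text
t 6.5 pos [0.4834 0.2996 0.0402] yaw z 85.95 ydir [-7.e-04 -3.e-04 -1.e+00] F [0.3 0.2 0.3] w 0.764 q [ 0.41  0.41 -0.27  0.89  0.    0.48]
turn first-> turn [ 0.0003  0.0044 -0.0007] per row [ 0.      0.0004 -0.0001] then shift [ 0.0009  0.0392 -0.0002] per [ 0.0001  0.0039 -0.    ]
shift first -> shift [ 0.001   0.0392 -0.0002] per [ 0.0001  0.0039 -0.    ]
```

View pics/w3.png

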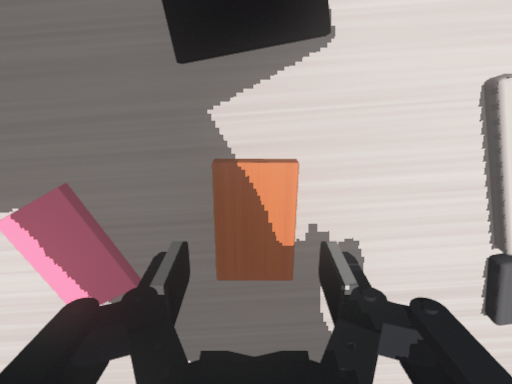

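The coupon sits between the fingers, with near corners at about (213,163) and (298,163) and far corners at (217,280) and (293,280). I'll measure it once more from this closer view.

```bash
python3 - <<'E'
from h import *
import pickle
w=pickle.load(open("w3.pkl","rb"))
i=cv2.resize(w["image"][150:290,205:305,::-1],None,fx=5,fy=5,interpolation=cv2.INTER_CUBIC);
K=rect(40,25,10)
uw=np.array([(293,280),(217,280),(213,164),(298,164)],float)
p,r=fit([(w,K,uw)],[.485,.3,-.08]);print(np.round(p,4),np.round(r,2).tolist())
q=((proj(w,pl(p,K))-[205,150]+.5)*5-.5).round().astype(int);cv2.polylines(i,[q],True,(0,255,0),1)
cv2.imwrite("pics/w3a.png",i[:600])
E
```

```text
[ 0.4845  0.3    -0.0725] [[0.32, 2.03], [-0.29, 1.88], [-1.51, -0.89], [1.39, -0.72]]
```

View pics/w3a.png

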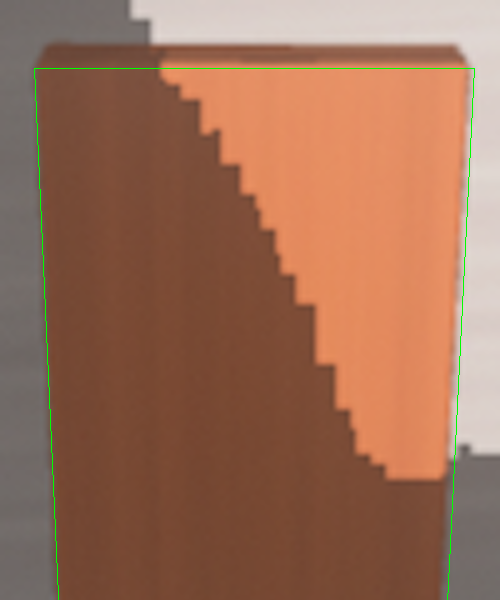

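send_rows([
  [[0, 0, 0], [0.001, 0.008, 0], -0.53],
  [[0, 0, 0], [0, 0.008, 0], -0.53],
  [[0, 0, 0], [0, 0.008, 0], -0.53],
  [[0, 0, 0], [0, 0.008, 0], -0.53],
  [[0, 0, 0], [0, 0.004, 0], -0.53],
  [[0, 0, 0], [0, 0.003, 0], -0.53],
  [[0, 0, 0], [0, 0, 0], -0.53],
  [[0, 0, 0], [0, 0, 0], -0.53],
])

```text
clock: 7.22
eef_pos: [0.4846, 0.2998, 0.0012]
ee_rot: [-1.57, 0.055, -0.055]
contact_force: [0.3, 0.0, 0.2]
gripper_width: 0.764
```

```bash
python3 plan.py
```

```text
t 7.22 pos [0.4846 0.2998 0.0012] yaw z 86.0 ydir [-2.e-04 -1.e-04 -1.e+00] F [0.3 0.  0.2] w 0.764 q [ 0.41  0.45 -0.31  0.8   0.    0.48]
```

Close, with a firm grip.

send_rows([
  [[0, 0, 0], [0, 0, 0], 1],
  [[0, 0, 0], [0, 0, 0], 1],
  [[0, 0, 0], [0, 0, 0], 1],
  [[0, 0, 0], [0, 0, 0], 1],
  [[0, 0, 0], [0, 0, 0], 1],
  [[0, 0, 0], [0, 0, 0], 1],
], grip_force=60)

```text
clock: 7.72
eef_pos: [0.4849, 0.3, 0.0021]
ee_rot: [-1.569, 0.054, -0.056]
contact_force: [-1.2, -1.0, 5.8]
gripper_width: 0.562
```

send_rows([
  [[0, 0, 0], [0, -0.01, 0], 1],
  [[0, 0, 0], [0, -0.02, 0], 1],
  [[0, 0, 0], [0, -0.03, 0], 1],
  [[0, 0, 0], [0, -0.03, 0], 1],
  [[0, 0, 0], [0, -0.02, 0], 1],
  [[0, 0, 0], [0, 0, 0], 1],
])

```text
clock: 8.22
eef_pos: [0.4864, 0.3006, 0.1163]
ee_rot: [-1.567, 0.05, -0.06]
contact_force: [-0.0, 0.6, -1.8]
gripper_width: 0.557
```

```bash
python3 plan.py;python3 - <<'E'
from cell import cams
import cv2,pickle
c=cams.camera("wrist");cv2.imwrite("pics/w4.png",c["image"][:,:,::-1]);pickle.dump(c,open("w4.pkl","wb"))
E
```

```text
t 8.22 pos [0.4864 0.3006 0.1163] yaw z 86.01 ydir [ 0.0065  0.0028 -1.    ] F [-0.   0.6 -1.8] w 0.557 q [ 0.41  0.35 -0.15  1.07 -0.    0.48]
```

View pics/w4.png

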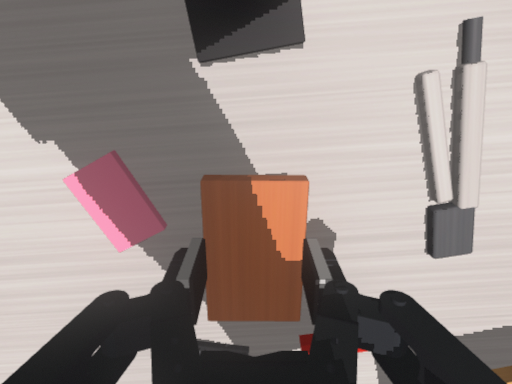

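```bash
python3 plan.py 0.5356 -0.0291 0.10 71.03 10
```

```text
t 8.27 pos [0.4857 0.3002 0.1138] yaw z 86.0 ydir [ 0.0041  0.0017 -1.    ] F [ 0.1  0.1 -2.5] w 0.561 q [ 0.41  0.35 -0.15  1.06 -0.    0.48]
turn first-> turn [-0.0025  0.2613  0.0037] per row [-0.0003  0.0261  0.0004] then shift [ 0.1543  0.0138 -0.2952] per [ 0.0154  0.0014 -0.0295]
shift first -> shift [ 0.0727  0.0134 -0.325 ] per [ 0.0073  0.0013 -0.0325]
```

send_rows([
  [[0, 0.087, 0], [0, 0, 0], 1],
  [[0, 0.087, 0], [0, 0, 0], 1],
  [[0, 0.087, 0], [0, 0, 0], 1],
  [[0, 0, 0], [0.006, 0, -0.012], 1],
  [[0, 0, 0], [0.011, 0, -0.021], 1],
  [[0, 0, 0], [0.011, 0, -0.021], 1],
  [[0, 0, 0], [0.011, 0, -0.021], 1],
  [[0, 0, 0], [0.011, 0, -0.021], 1],
  [[0, 0, 0], [0.011, 0, -0.021], 1],
  [[0, 0, 0], [0.011, 0, -0.021], 1],
])

```text
clock: 9.1
eef_pos: [0.5071, 0.1441, 0.1102]
ee_rot: [-1.556, 0.26, -0.257]
contact_force: [0.3, -0.6, -3.6]
gripper_width: 0.558
```

send_rows([
  [[0, 0, 0], [0.011, 0, -0.021], 1],
  [[0, 0, 0], [0.011, 0, -0.021], 1],
  [[0, 0, 0], [0.011, 0, -0.021], 1],
  [[0, 0, 0], [0.011, 0, -0.021], 1],
  [[0, 0, 0], [0.011, 0, -0.021], 1],
  [[0, 0, 0], [0.011, 0, -0.021], 1],
  [[0, 0, 0], [0.011, 0, -0.021], 1],
  [[0, 0, 0], [0.005, 0, -0.01], 1],
  [[0, 0, 0], [0, 0, 0], 1],
  [[0, 0, 0], [0, 0, 0], 1],
])

```text
clock: 9.93
eef_pos: [0.5338, -0.0297, 0.1105]
ee_rot: [-1.555, 0.261, -0.259]
contact_force: [0.1, 0.6, -3.6]
gripper_width: 0.558
```

```bash
python3 plan.py 0.5356 -0.0291 0.06 71.03 10;python3 - <<'E'
from cell import cams
import cv2,pickle
c=cams.camera("wrist");cv2.imwrite("pics/w5.png",c["image"][:,:,::-1]);pickle.dump(c,open("w5.pkl","wb"))
E
```

```text
t 9.93 pos [ 0.5338 -0.0297  0.1105] yaw z 71.01 ydir [-1.5e-03  6.0e-04 -1.0e+00] F [ 0.1  0.6 -3.6] w 0.558 q [-0.21  0.3  -0.24  1.03  0.    0.12]
turn first-> turn [-0.0001 -0.0004 -0.0016] per row [-0.     -0.     -0.0002] then shift [0.0015 0.0505 0.0011] per [0.0002 0.0051 0.0001]
shift first -> shift [0.0016 0.0505 0.0011] per [0.0002 0.0051 0.0001]
```

View pics/w5.png

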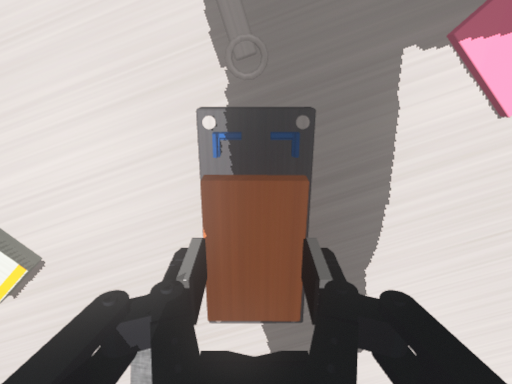

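send_rows([
  [[0, 0, 0], [0.0015, 0.015, 0.001], 1],
  [[0, 0, 0], [0, 0.02, 0], 1],
  [[0, 0, 0], [0, 0.02, 0], 1],
  [[0, 0, 0], [0, 0.014, 0], 1],
  [[0, 0, 0], [0, 0, 0], 1],
  [[0, 0, 0], [0, 0, 0], 1],
  [[0, 0, 0], [0, 0, 0], 1],
])

```text
clock: 10.57
eef_pos: [0.5366, -0.0282, 0.0431]
ee_rot: [-1.555, 0.258, -0.259]
contact_force: [-1.0, 0.1, -3.1]
gripper_width: 0.562
```

```bash
python3 plan.py 0.5356 -0.0291 0.03 71.03 10;python3 - <<'E'
from cell import cams
import cv2,pickle
c=cams.camera("wrist");i=c["image"][:,:,::-1];pickle.dump(c,open("w6.pkl","wb"))
i=cv2.convertScaleAbs(i,alpha=1.5);cv2.imwrite("pics/w6.png",cv2.resize(i[60:340,160:360],None,fx=3,fy=3,interpolation=cv2.INTER_CUBIC)[:600])
t=cams.camera("top");s=cams.camera("scene");
cv2.imwrite("pics/s6.png",cv2.resize(s["image"][140:260,200:300,::-1],None,fx=5,fy=5,interpolation=cv2.INTER_CUBIC))
E
```

```text
t 10.57 pos [ 0.5366 -0.0282  0.0431] yaw z 71.12 ydir [ 9.e-04 -1.e-04 -1.e+00] F [-1.   0.1 -3.1] w 0.562 q [-0.21  0.36 -0.34  0.87  0.    0.12]
turn first-> turn [-0.0002  0.0015  0.0008] per row [-0.      0.0001  0.0001] then shift [-0.0006  0.0131 -0.0011] per [-0.0001  0.0013 -0.0001]
shift first -> shift [-0.0006  0.0131 -0.0012] per [-0.0001  0.0013 -0.0001]
```

View pics/w6.png

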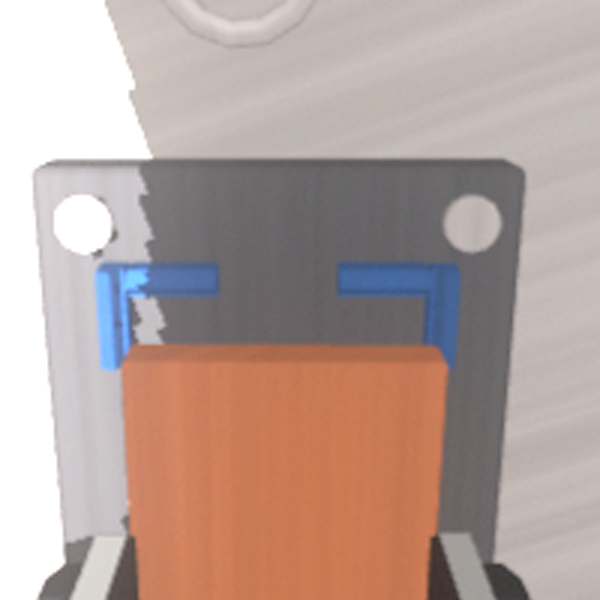

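View pics/s6.png

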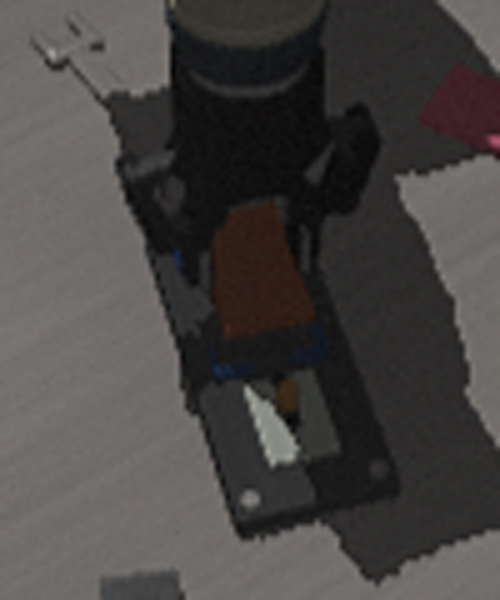

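```bash
python3 - <<'E'
from h import *
import pickle
w=pickle.load(open("w6.pkl","rb"))
Z=lambda u:z2p([u],3,160,60)[0]
B=lambda u,z:back(w,Z(u),z)
yaw=-.331;ax=np.array([np.cos(yaw),np.sin(yaw)]);ay=np.array([-ax[1],ax[0]])
loc=lambda q:np.round(1000*np.array([(q[:2]-[.5687,-.0405])@ax,(q[:2]-[.5687,-.0405])@ay]),1)
for n,us,z in (("bolts",[(83,224),(472,224)],.015),("base corners top",[(35,172),(523,172)],.015),("loc inner z15",[(127,295),(428,295)],.015),("loc inner z21",[(127,295),(428,295)],.021),("loc outer top",[(100,265),(458,265)],.0235),("coupon near top",[(124,362),(446,362)],.051),("coupon near bottom",[(130,345),(440,345)],.041),("side mid",[(138,590),(428,590)],.051)):
    print(n,[loc(B(u,z)).tolist() for u in us])
E
```

```text
bolts [[-89.8, -35.5], [-89.9, 35.1]]
base corners top [[-99.1, -43.4], [-99.2, 43.6]]
loc inner z15 [[-76.6, -28.2], [-76.7, 27.8]]
loc inner z21 [[-78.1, -27.2], [-78.2, 26.9]]
loc outer top [[-84.1, -31.2], [-84.2, 31.5]]
coupon near top [[-75.3, -23.1], [-75.3, 25.3]]
coupon near bottom [[-74.9, -23.7], [-74.9, 26.1]]
side mid [[-35.9, -22.9], [-35.9, 24.7]]
```

send_rows([
  [[0, 0, 0], [0, 0.004, -0.0012], 1],
  [[0, 0, 0], [0, 0.005, 0], 1],
  [[0, 0, 0], [0, 0.005, 0], 1],
  [[0, 0, 0], [0, 0.003, 0], 1],
  [[0, 0, 0], [0, 0.002, 0], 1],
  [[0, 0, 0], [0, 0, 0], 1],
  [[0, 0, 0], [0, 0, 0], 1],
])

```text
clock: 11.3
eef_pos: [0.5357, -0.03, 0.0231]
ee_rot: [-1.555, 0.26, -0.259]
contact_force: [-0.9, -0.1, -3.0]
gripper_width: 0.564
```

send_rows([
  [[0, 0, 0], [0, 0.001, 0], 1],
  [[0, 0, 0], [0, 0.001, 0], 1],
  [[0, 0, 0], [0, 0.001, 0], 1],
  [[0, 0, 0], [0, 0, 0], 1],
])

```text
clock: 11.63
eef_pos: [0.5357, -0.0299, 0.0201]
ee_rot: [-1.555, 0.26, -0.259]
contact_force: [-0.6, 0.4, -2.2]
gripper_width: 0.558
```

```bash
python3 plan.py 0.5356 -0.0291 0.017 71.03 10;python3 - <<'E'
from cell import cams
import cv2,pickle
c=cams.camera("wrist");i=c["image"][:,:,::-1];pickle.dump(c,open("w7.pkl","wb"))
i=cv2.convertScaleAbs(i,alpha=1.5);cv2.imwrite("pics/w7.png",cv2.resize(i[60:340,160:360],None,fx=3,fy=3,interpolation=cv2.INTER_CUBIC)[:600])
E
```

```text
t 11.63 pos [ 0.5357 -0.0299  0.0201] yaw z 71.05 ydir [-2.e-04  0.e+00 -1.e+00] F [-0.6  0.4 -2.2] w 0.558 q [-0.21  0.39 -0.37  0.81 -0.    0.12]
turn first-> turn [ 0.      0.0003 -0.0002] per row [ 0.  0. -0.] then shift [-0.0004  0.0031  0.0008] per [-0.      0.0003  0.0001]
shift first -> shift [-0.0004  0.0031  0.0008] per [-0.      0.0003  0.0001]
```

View pics/w7.png

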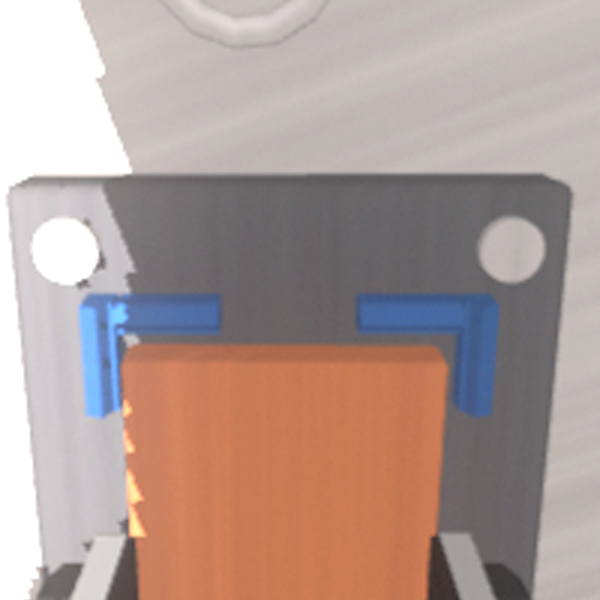

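send_rows([
  [[0, 0, 0], [0, 0.001, 0.0005], 1],
  [[0, 0, 0], [0, 0.001, 0], 1],
  [[0, 0, 0], [0, 0.001, 0], 1],
  [[0, 0, 0], [0, 0, 0], 1],
])

```text
clock: 12.02
eef_pos: [0.536, -0.0295, 0.0172]
ee_rot: [-1.555, 0.26, -0.26]
contact_force: [0.4, -0.6, -2.8]
gripper_width: 0.559
```

```bash
python3 plan.py
```

```text
t 12.02 pos [ 0.536  -0.0295  0.0172] yaw z 71.05 ydir [-0.  0. -1.] F [ 0.4 -0.6 -2.8] w 0.559 q [-0.21  0.39 -0.37  0.81  0.    0.12]
```

send_rows([
  [[0, 0, 0], [0, 0.0005, 0], 1],
  [[0, 0, 0], [0, 0.0005, 0], 1],
  [[0, 0, 0], [0, 0, 0], 1],
])

```text
clock: 12.27
eef_pos: [0.536, -0.0295, 0.0171]
ee_rot: [-1.555, 0.259, -0.26]
contact_force: [-3.8, 0.3, 8.3]
gripper_width: 0.556
```

send_rows([
  [[0, 0, 0], [0, 0.0005, 0], 1],
  [[0, 0, 0], [0, 0.0005, 0], 1],
  [[0, 0, 0], [0, 0, 0], 1],
])

```text
clock: 12.52
eef_pos: [0.536, -0.0295, 0.0171]
ee_rot: [-1.555, 0.258, -0.261]
contact_force: [-7.6, 1.0, 19.7]
gripper_width: 0.558
```

send_rows([
  [[0, 0, 0], [0, -0.0015, 0], 1],
  [[0, 0, 0], [0, 0, 0], -0.45],
  [[0, 0, 0], [0, 0, 0], -0.45],
  [[0, 0, 0], [0, 0, 0], -0.45],
  [[0, 0, 0], [0, 0, 0], -0.45],
  [[0, 0, 0], [0, -0.02, 0], -0.45],
  [[0, 0, 0], [0, -0.03, 0], -0.45],
  [[0, 0, 0], [0, -0.04, 0], -0.45],
  [[0, 0, 0], [-0.02, -0.03, 0], -0.45],
  [[0, 0, 0], [-0.02, -0.03, 0], -0.45],
])

```text
clock: 13.35
eef_pos: [0.4982, -0.0166, 0.1681]
ee_rot: [-1.555, 0.26, -0.26]
contact_force: [-0.0, -0.5, -0.4]
gripper_width: 0.722
```

send_rows([
  [[0, 0, 0], [-0.01, -0.02, 0], -0.45],
  [[0, 0, 0], [0, 0, 0], -0.45],
  [[0, 0, 0], [0, 0, 0], -0.45],
])

```text
clock: 13.6
eef_pos: [0.489, -0.0132, 0.1878]
ee_rot: [-1.555, 0.257, -0.262]
contact_force: [-0.1, -0.3, -0.3]
gripper_width: 0.723
```

```bash
python3 plan.py ;python3 - <<'E'
from cell import cams
import cv2,pickle
c=cams.camera("wrist");i=c["image"][:,:,::-1];pickle.dump(c,open("w8.pkl","wb"))
cv2.imwrite("pics/w8full.png",i)
i=cv2.convertScaleAbs(i,alpha=1.5);cv2.imwrite("pics/w8.png",cv2.resize(i[90:290,190:320],None,fx=3,fy=3,interpolation=cv2.INTER_CUBIC)[:600])
E
```

```text
t 13.6 pos [ 0.489  -0.0132  0.1878] yaw z 71.06 ydir [ 2.8e-03 -6.0e-04 -1.0e+00] F [-0.1 -0.3 -0.3] w 0.723 q [-0.2   0.17 -0.21  1.19 -0.    0.13]
```

View pics/w8full.png

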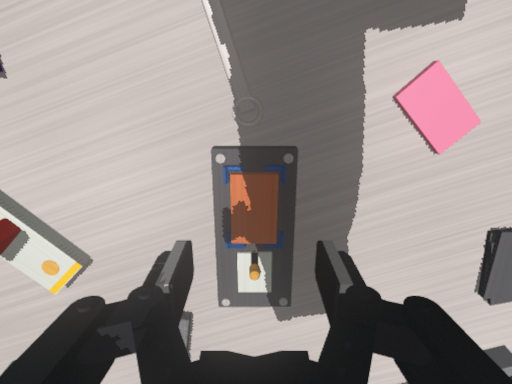

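View pics/w8.png

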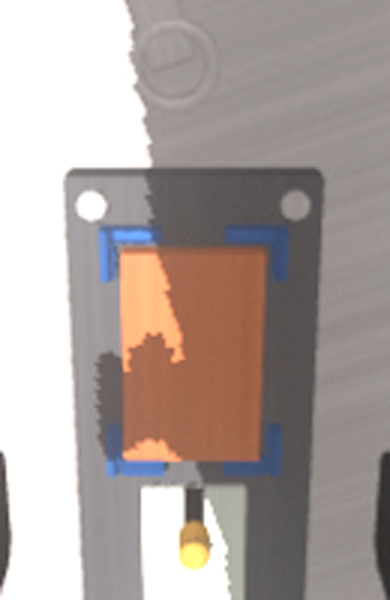

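```bash
python3 - <<'E'
from h import *
import pickle
w=pickle.load(open("w8.pkl","rb"))
i=cv2.resize(w["image"][230:315,225:285,::-1],None,fx=7,fy=7,interpolation=cv2.INTER_CUBIC);cv2.imwrite("pics/w8p.png",i)
E
```

```text
(no output)
```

View pics/w8p.png

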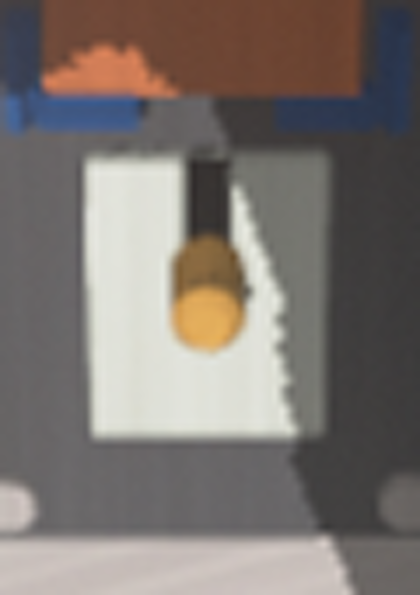

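```bash
python3 - <<'E'
from h import *
import pickle
w=pickle.load(open("w8.pkl","rb"))
Z=lambda u:z2p([u],7,225,230)[0]
B=lambda u,z:back(w,Z(u),z)
yaw=-.331;ax=np.array([np.cos(yaw),np.sin(yaw)]);ay=np.array([-ax[1],ax[0]])
loc=lambda q:np.round(1000*np.array([(q[:2]-[.5687,-.0405])@ax,(q[:2]-[.5687,-.0405])@ay]),1)
for n,us,z in (("block",[(86,152),(330,152),(326,436),(92,438)],.02),("base far",[(210,535)],.015),("bolts",[(0,508),(414,505)],.015),("pin base near",[(208,236)],.02),("cap c",[(208,319)],.034),("cap c37",[(208,319)],.037),("capfar",[(208,352)],.035),("capnear",[(208,286)],.035),("coup far",[(42,96),(362,96)],.025)):
    print(n,[loc(B(u,z)).tolist() for u in us])
E
```

```text
block [[17.4, -19.7], [17.4, 19.8], [72.7, 20.2], [73.1, -19.6]]
base far [[97.6, 0.5]]
bolts [[91.8, -36.3], [91.1, 36.2]]
pin base near [[33.2, 0.1]]
cap c [[39.3, 0.1]]
cap c37 [[37.2, 0.1]]
capfar [[44.8, 0.1]]
capnear [[32.5, 0.1]]
coup far [[4.3, -26.1], [4.3, 24.3]]
```

```bash
python3 - <<'E'
from h import *
import pickle
t,s=pickle.load(open("c0.pkl","rb"))
print("can top",back(t,(389,157),.15),"scene can top",back(s,(134,292),.15),"hammer head",back(t,(393,190),.02),"hammer handle", back(t,(394,250),.02))
p=(.4838,-.2991,.461);print("handle",pl(p,[[-.01,0,0],[.05,0,0]]))
E
python3 plan.py 0.462 -0.254 0.22 26.4
```

```text
can top [ 0.67390219 -0.40593081  0.15      ] scene can top [ 0.67689058 -0.40796724  0.15      ] hammer head [ 0.57636548 -0.4550703   0.02      ] hammer handle [ 0.36273963 -0.45805712  0.02      ]
handle [[ 0.47484392 -0.30354844  0.        ]
 [ 0.52858041 -0.2768578   0.        ]]
t 13.65 pos [ 0.4888 -0.0133  0.1866] yaw z 71.05 ydir [ 7.e-04 -2.e-04 -1.e+00] F [ 0.1 -1.1  0.2] w 0.725 q [-0.2   0.17 -0.21  1.19 -0.    0.13]
turn first-> turn [-3.000e-04  7.793e-01  6.000e-04] per row [-0.      0.0779  0.0001] then shift [ 0.2037 -0.0334 -0.1311] per [ 0.0204 -0.0033 -0.0131]
shift first -> shift [ 0.0528 -0.0334 -0.2364] per [ 0.0053 -0.0033 -0.0236]
```

Everything is well clear of the path, so I'll move to look at the cover.

send_rows([
  [[0, 0, 0], [0.0053, -0.0033, -0.0236], -0.45],
  [[0, 0, 0], [0.0053, -0.0033, -0.0236], -0.45],
  [[0, 0, 0], [0.0053, -0.0033, -0.0236], -0.45],
  [[0, 0, 0], [0.0053, -0.0033, -0.0236], -0.45],
  [[0, 0, 0], [0.0053, -0.0033, -0.0236], -0.45],
  [[0, 0, 0], [0.0053, -0.0033, -0.0236], -0.45],
  [[0, 0, 0], [0.0053, -0.0033, -0.0236], -0.45],
  [[0, 0, 0], [0.0053, -0.0033, -0.0236], -0.45],
  [[0, 0, 0], [0.0053, -0.0033, -0.0236], -0.45],
  [[0, 0, 0], [0.0053, -0.0033, -0.0236], -0.45],
])

```text
clock: 14.48
eef_pos: [0.4619, -0.2551, 0.2179]
ee_rot: [-1.554, 0.262, -0.258]
contact_force: [-0.4, -0.3, -0.5]
gripper_width: 0.728
```

send_rows([
  [[0, 0.111, 0], [0, 0, 0], -0.45],
  [[0, 0.111, 0], [0, 0, 0], -0.45],
  [[0, 0.111, 0], [0, 0, 0], -0.45],
  [[0, 0.111, 0], [0, 0, 0], -0.45],
  [[0, 0.111, 0], [0, 0, 0], -0.45],
  [[0, 0.111, 0], [0, 0, 0], -0.45],
  [[0, 0.113, 0], [0, 0, 0], -0.45],
  [[0, 0, 0], [0, 0, 0], -0.45],
  [[0, 0, 0], [0, 0, 0], -0.45],
])

```text
clock: 15.23
eef_pos: [0.4621, -0.2538, 0.2183]
ee_rot: [-1.394, 0.863, -0.859]
contact_force: [-0.3, -0.7, 0.9]
gripper_width: 0.728
```

```bash
python3 plan.py ;python3 - <<'E'
from cell import cams
import cv2,pickle
c=cams.camera("wrist");i=c["image"][:,:,::-1];pickle.dump(c,open("w9.pkl","wb"))
cv2.imwrite("pics/w9.png",i)
E
```

```text
t 15.23 pos [ 0.4621 -0.2538  0.2183] yaw z 26.6 ydir [-0.0019  0.0014 -1.    ] F [-0.3 -0.7  0.9] w 0.728 q [-0.66  0.23 -0.06  1.29 -0.    0.45]
```

View pics/w9.png

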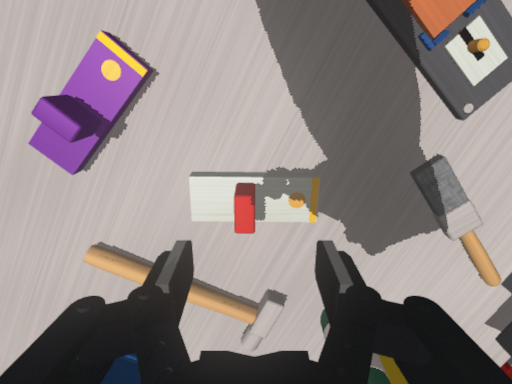

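The cover is nearly aligned with the image, plate spanning columns 190–319 and rows 172–222, red handle at (245,207), yellow end to the right.

```bash
python3 - <<'E'
import cv2
i=cv2.imread("pics/w9.png")[160:240,182:328]
i=cv2.resize(i,None,fx=5,fy=5,interpolation=cv2.INTER_CUBIC);cv2.imwrite("pics/w9a.png",i)
E
```

```text
(no output)
```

View pics/w9a.png

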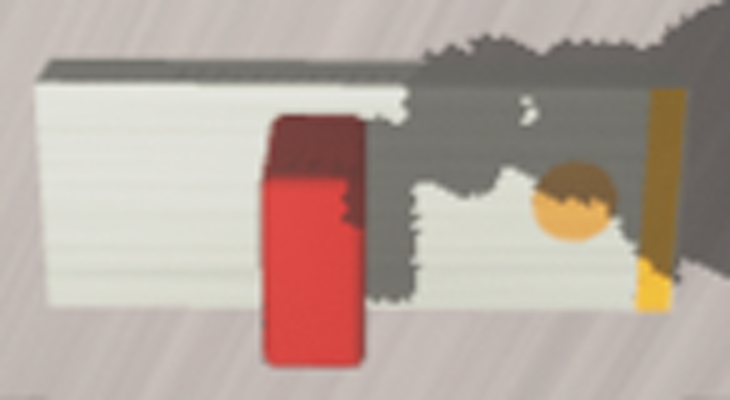

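```bash
python3 - <<'E'
from h import *
import pickle
from plan import target
w=pickle.load(open("w9.pkl","rb"))
L=np.vstack([rect(75,28,20),rect(11,22,65)-[.010,0,0],[[.05,0,.02]]])
uw=z2p([(687,89),(670,312),(48,307),(36,84),(365,178),(365,366),(265,366),(262,178),(573,201)],5,182,160)
p,r=fit([(w,L,uw)],[.485,-.3,.46]);print(np.round(p,4),np.degrees(p[2]),np.round(r,2).tolist())
g=pl(p,[[-.01,0,0]])[0];print(g)
target(g[0],g[1],.12,np.degrees(p[2]))
E
```

```text
[ 0.484  -0.2984  0.455 ] 26.06774787639721 [[0.81, -0.33], [0.56, -0.38], [-0.08, -0.51], [-0.45, -0.55], [0.41, 0.16], [-0.02, 1.5], [-0.84, 1.32], [-0.75, -0.04], [0.39, -0.09]]
[ 0.47496862 -0.30277754  0.        ]
turn first-> turn [ 0.0008  0.0098 -0.0017] per row [ 0.0001  0.001  -0.0002] then shift [ 0.0496  0.0986 -0.01  ] per [ 0.005   0.0099 -0.001 ]
shift first -> shift [ 0.0497  0.0985 -0.0104] per [ 0.005   0.0098 -0.001 ]
```

send_rows([
  [[0, 0.008, 0], [0.005, 0.01, -0.001], -0.45],
  [[0, 0, 0], [0.005, 0.01, -0.001], -0.45],
  [[0, 0, 0], [0.005, 0.01, -0.001], -0.45],
  [[0, 0, 0], [0.005, 0.01, -0.001], -0.45],
  [[0, 0, 0], [0.005, 0.01, -0.001], -0.45],
  [[0, 0, 0], [0.005, 0.01, -0.001], -0.45],
  [[0, 0, 0], [0.005, 0.01, -0.001], -0.45],
  [[0, 0, 0], [0.005, 0.01, -0.001], -0.45],
  [[0, 0, 0], [0.005, 0.01, -0.001], -0.45],
  [[0, 0, 0], [0.005, 0.01, -0.001], -0.45],
])

```text
clock: 16.12
eef_pos: [0.4752, -0.3035, 0.1187]
ee_rot: [-1.39, 0.869, -0.869]
contact_force: [-0.7, -0.5, -0.3]
gripper_width: 0.727
```

send_rows([
  [[0, 0, 0], [0, 0.01, 0], -0.45],
  [[0, 0, 0], [0, 0.01, 0], -0.45],
  [[0, 0, 0], [0, 0, 0], -0.45],
  [[0, 0, 0], [0, 0, 0], -0.45],
])

```text
clock: 16.45
eef_pos: [0.4748, -0.3026, 0.0993]
ee_rot: [-1.39, 0.87, -0.868]
contact_force: [-0.1, -0.1, 0.4]
gripper_width: 0.725
```

```bash
python3 plan.py 0.4749 -0.3031 0.025 26.2;python3 - <<'E'
from cell import cams
import cv2,pickle
c=cams.camera("wrist");i=c["image"][:,:,::-1];pickle.dump(c,open("w10.pkl","wb"))
cv2.imwrite("pics/w10.png",i)
E
```

```text
t 16.45 pos [ 0.4748 -0.3026  0.0993] yaw z 25.96 ydir [-9.e-04  8.e-04 -1.e+00] F [-0.1 -0.1  0.4] w 0.725 q [-0.72  0.35 -0.19  1.03  0.    0.4 ]
turn first-> turn [ 0.0004 -0.0041 -0.0011] per row [ 0.     -0.0004 -0.0001] then shift [ 0.0005  0.0743 -0.0002] per [ 0.0001  0.0074 -0.    ]
shift first -> shift [ 0.0006  0.0743 -0.0001] per [ 0.0001  0.0074 -0.    ]
```

View pics/w10.png

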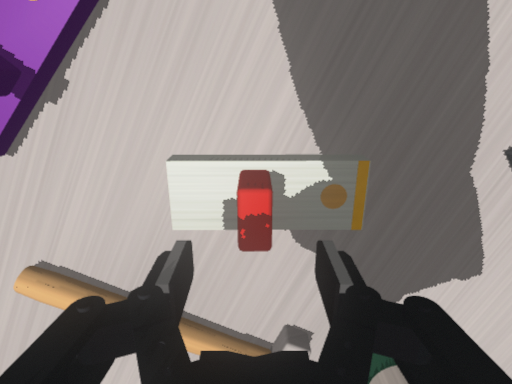

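send_rows([
  [[0, 0, 0], [0.0005, 0.01, 0], -0.45],
  [[0, 0, 0], [0, 0.01, 0], -0.45],
  [[0, 0, 0], [0, 0.01, 0], -0.45],
  [[0, 0, 0], [0, 0.01, 0], -0.45],
  [[0, 0, 0], [0, 0.01, 0], -0.45],
  [[0, 0, 0], [0, 0.01, 0], -0.45],
  [[0, 0, 0], [0, 0.008, 0], -0.45],
  [[0, 0, 0], [0, 0.006, 0], -0.45],
  [[0, 0, 0], [0, 0, 0], -0.45],
  [[0, 0, 0], [0, 0, 0], -0.45],
])

```text
clock: 17.33
eef_pos: [0.4753, -0.3034, 0.0255]
ee_rot: [-1.39, 0.87, -0.869]
contact_force: [-0.3, 0.5, 0.7]
gripper_width: 0.727
```

send_rows([
  [[0, 0, 0], [0, 0, 0], 1],
  [[0, 0, 0], [0, 0, 0], 1],
  [[0, 0, 0], [0, 0, 0], 1],
  [[0, 0, 0], [0, 0, 0], 1],
  [[0, 0, 0], [0, 0, 0], 1],
  [[0, 0, 0], [0, 0, 0], 1],
  [[0, 0, 0], [0, 0, 0], 1],
  [[0, 0, 0], [0, 0, 0], 1],
], grip_force=100)

```text
clock: 18.0
eef_pos: [0.4757, -0.3036, 0.0265]
ee_rot: [-1.39, 0.868, -0.87]
contact_force: [-0.2, 1.1, 5.1]
gripper_width: 0.242
```

```bash
python3 plan.py
```

```text
t 18.0 pos [ 0.4757 -0.3036  0.0265] yaw z 25.96 ydir [ 1.1e-03 -7.0e-04 -1.0e+00] F [-0.2  1.1  5.1] w 0.242 q [-0.72  0.42 -0.3   0.85  0.    0.4 ]
```

send_rows([
  [[0, 0, 0], [0, -0.005, 0], 1],
  [[0, 0, 0], [0, -0.01, 0], 1],
  [[0, 0, 0], [0, -0.02, 0], 1],
  [[0, 0, 0], [0, -0.02, 0], 1],
  [[0, 0, 0], [0, -0.02, 0], 1],
  [[0, 0, 0], [0, -0.02, 0], 1],
  [[0, 0, 0], [0, -0.02, 0], 1],
  [[0, 0, 0], [0, -0.01, 0], 1],
  [[0, 0, 0], [0, 0, 0], 1],
  [[0, 0, 0], [0, 0, 0], 1],
])

```text
clock: 18.83
eef_pos: [0.4752, -0.3034, 0.1507]
ee_rot: [-1.39, 0.869, -0.87]
contact_force: [-0.1, 0.9, -4.9]
gripper_width: 0.246
```

```bash
python3 plan.py 0.5508 -0.0343 0.12 -18.97;python3 - <<'E'
from cell import cams
import cv2,pickle
c=cams.camera("wrist");i=c["image"][:,:,::-1];pickle.dump(c,open("w11.pkl","wb"))
cv2.imwrite("pics/w11.png",i)
E
```

```text
t 18.83 pos [ 0.4752 -0.3034  0.1507] yaw z 25.95 ydir [ 1.e-04 -2.e-04 -1.e+00] F [-0.1  0.9 -4.9] w 0.246 q [-0.72  0.32 -0.1   1.15 -0.    0.4 ]
turn first-> turn [-1.00e-04  7.84e-01  2.00e-04] per row [-0.      0.0784  0.    ] then shift [-0.2791  0.0307 -0.016 ] per [-0.0279  0.0031 -0.0016]
shift first -> shift [-0.2089  0.0306  0.1857] per [-0.0209  0.0031  0.0186]
```

View pics/w11.png

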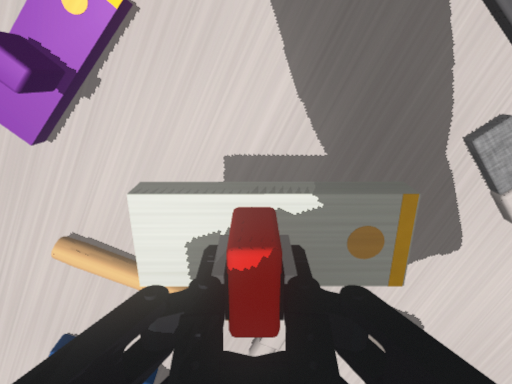

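```bash
python3 - <<'E'
from h import *
import pickle
from plan import cur
w=pickle.load(open("w11.pkl","rb"))
L=np.vstack([rect(75,28,144.2),[[.05,0,.1442]]])
uw=np.array([(419,194),(405,287),(138,287),(129,194),(366,242)],float)
p,r=fit([(w,L,uw)],[.484,-.3,.456]);print(np.round(p,4),np.degrees(p[2]),np.round(r,2).tolist())
s_,r_=cur();g=pl(p,[[-.01,0,.1507]])[0];print("tool-frame handle",r_.as_matrix().T@(g-s_["eef_pos"]))
E
```

```text
[ 0.4838 -0.2984  0.4537] 25.996399237994773 [[2.6, -0.04], [-0.79, -0.45], [1.35, -0.32], [-3.04, 0.15], [-0.16, 0.82]]
tool-frame handle [-2.92960959e-04 -8.37168123e-04  9.91649302e-05]
```

send_rows([
  [[0, 0, 0], [-0.0209, 0, 0.0186], 1],
  [[0, 0, 0], [-0.0209, 0, 0.0186], 1],
  [[0, 0, 0], [-0.0209, 0, 0.0186], 1],
  [[0, 0, 0], [-0.0209, 0, 0.0186], 1],
  [[0, 0, 0], [-0.0209, 0, 0.0186], 1],
  [[0, 0, 0], [-0.0209, 0, 0.0186], 1],
  [[0, 0, 0], [-0.0209, 0, 0.0186], 1],
  [[0, 0, 0], [-0.0209, 0, 0.0186], 1],
  [[0, 0, 0], [-0.0209, 0, 0.0186], 1],
  [[0, 0, 0], [-0.0209, 0, 0.0186], 1],
])

```text
clock: 19.72
eef_pos: [0.5505, -0.0326, 0.1492]
ee_rot: [-1.391, 0.872, -0.868]
contact_force: [1.1, -0.2, -3.7]
gripper_width: 0.242
```

send_rows([
  [[0, 0.098, 0], [0, 0, 0], 1],
  [[0, 0.098, 0], [0, 0, 0], 1],
  [[0, 0.098, 0], [0, 0, 0], 1],
  [[0, 0.098, 0], [0, 0, 0], 1],
  [[0, 0.098, 0], [0, 0, 0], 1],
  [[0, 0.098, 0], [0, 0, 0], 1],
  [[0, 0.098, 0], [0, 0, 0], 1],
  [[0, 0.098, 0], [0, 0, 0], 1],
  [[0, 0, 0], [0, 0, 0], 1],
  [[0, 0, 0], [0, 0, 0], 1],
])

```text
clock: 20.55
eef_pos: [0.5505, -0.034, 0.1495]
ee_rot: [-1.037, 1.448, -1.446]
contact_force: [-0.5, -0.3, -4.8]
gripper_width: 0.242
```

```bash
python3 plan.py 0.5508 -0.0343 0.09 -18.97;python3 - <<'E'
from cell import cams
import cv2,pickle
c=cams.camera("wrist");i=c["image"][:,:,::-1]
cv2.imwrite("pics/w12.png",i)
s=cams.camera("scene");cv2.imwrite("pics/s12.png",cv2.resize(s["image"][100:280,180:320,::-1],None,fx=3.3,fy=3.3,interpolation=cv2.INTER_CUBIC))
E
```

```text
t 20.55 pos [ 0.5505 -0.034   0.1495] yaw z -18.8 ydir [-2.1e-03  5.0e-04 -1.0e+00] F [-0.5 -0.3 -4.8] w 0.242 q [-0.21  0.3  -0.13  1.14 -0.    1.68]
turn first-> turn [0.0022 0.003  0.0003] per row [0.0002 0.0003 0.    ] then shift [0.0002 0.0595 0.0004] per [0.    0.006 0.   ]
shift first -> shift [0.0002 0.0595 0.0005] per [0.    0.006 0.   ]
```

View pics/w12.png

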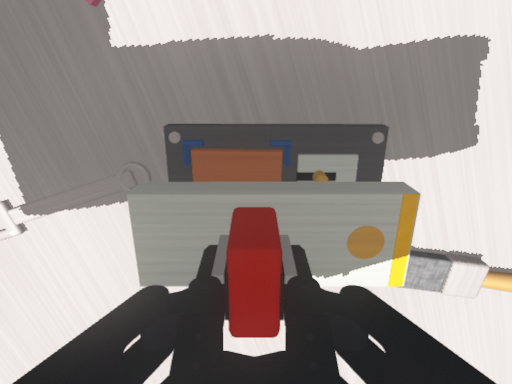

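View pics/s12.png

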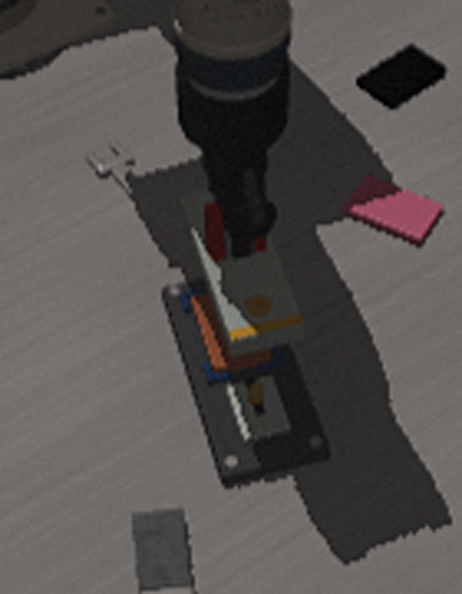

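```bash
python3 - <<'E'
from cell import cams
import cv2,pickle
c=cams.camera("wrist");i=c["image"][:,:,::-1];pickle.dump(c,open("w12.pkl","wb"))
cv2.imwrite("pics/w12a.png",cv2.resize(i[115:195,280:395],None,fx=6.5,fy=6.5,interpolation=cv2.INTER_CUBIC))
E
```

```text
(no output)
```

View pics/w12a.png

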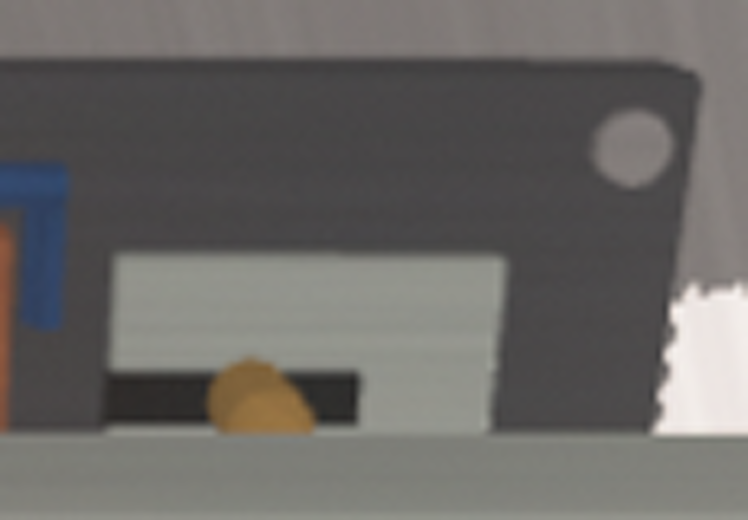

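```bash
python3 - <<'E'
from h import *
import pickle
w=pickle.load(open("w12.pkl","rb"))
B=lambda u,z:back(w,z2p([u],6.5,280,115)[0],z)
yaw=-.331;ax=np.array([np.cos(yaw),np.sin(yaw)]);ay=np.array([-ax[1],ax[0]])
loc=lambda q:np.round(1000*np.array([(q[:2]-[.5687,-.0405])@ax,(q[:2]-[.5687,-.0405])@ay]),1)
for n,us,z in (("block",[(115,255),(507,255),(106,425),(492,425)],.02),("bolt",[(633,148)],.015),("base corner",[(700,80)],.015),("base near",[(249,358)],.02),("base left",[(207,390)],.021),("tip L/R",[(228,420),(315,425)],.034)):
    print(n,[loc(B(u,z)).tolist() for u in us])
print("other bolt",loc(back(w,(174,137),.015)),"loc edges",[loc(back(w,u,.015)) for u in ((182,150),(291,150),(192,170),(283,170))])
E
```

```text
block [[19.4, 20.7], [73.0, 20.9], [19.3, -3.7], [73.7, -3.6]]
bolt [[90.3, 34.8]]
base corner [[98.1, 44.0]]
base near [[38.8, 6.1]]
base left [[33.0, 1.8]]
tip L/R [[33.6, 1.6], [45.3, 0.9]]
other bolt [-90.4  34.5] loc edges [array([-84.1,  22.7]), array([14.3, 23.1]), array([-76.3,   4. ]), array([7.7, 4.3])]
```

send_rows([
  [[0, 0.003, 0], [0, 0.015, -0.0008], 1],
  [[0, 0, 0], [0, 0.02, 0], 1],
  [[0, 0, 0], [0, 0.02, 0], 1],
  [[0, 0, 0], [0, 0.015, 0], 1],
  [[0, 0, 0], [0, 0.01, 0], 1],
  [[0, 0, 0], [0, 0, 0], 1],
  [[0, 0, 0], [0, 0, 0], 1],
])

```text
clock: 21.28
eef_pos: [0.5503, -0.0339, 0.0708]
ee_rot: [-1.033, 1.451, -1.45]
contact_force: [-1.4, -0.7, -4.1]
gripper_width: 0.241
```

```bash
python3 plan.py 0.5496 -0.0339 0.065 -18.97;python3 - <<'E'
from cell import cams
import cv2,pickle
c=cams.camera("wrist");i=c["image"][:,:,::-1]
cv2.imwrite("pics/w13.png",i)
E
```

```text
t 21.28 pos [ 0.5503 -0.0339  0.0708] yaw z -19.1 ydir [-7.e-04  1.e-04 -1.e+00] F [-1.4 -0.7 -4.1] w 0.241 q [-0.21  0.36 -0.26  0.95 -0.    1.69]
turn first-> turn [ 0.0007 -0.0022  0.0001] per row [ 0.0001 -0.0002  0.    ] then shift [ 0.0003  0.0058 -0.0006] per [ 0.      0.0006 -0.0001]
shift first -> shift [ 0.0003  0.0058 -0.0006] per [ 0.      0.0006 -0.0001]
```

View pics/w13.png

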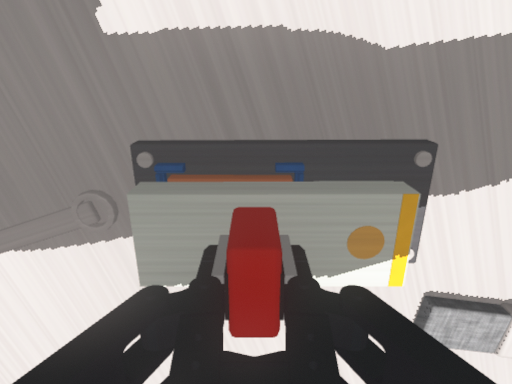

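Aligned. I'll lower it in small steps and watch the force.

send_rows([
  [[0, 0, 0], [0, 0.002, -0.0004], 1],
  [[0, 0, 0], [0, 0.002, 0], 1],
  [[0, 0, 0], [0, 0.002, 0], 1],
  [[0, 0, 0], [0, 0.001, 0], 1],
  [[0, 0, 0], [0, 0, 0], 1],
])

```text
clock: 21.75
eef_pos: [0.5498, -0.0337, 0.0637]
ee_rot: [-1.032, 1.451, -1.451]
contact_force: [0.2, 1.1, -3.8]
gripper_width: 0.245
```

send_rows([
  [[0, 0, 0], [0, 0.001, 0], 1],
  [[0, 0, 0], [0, 0.001, 0], 1],
  [[0, 0, 0], [0, 0, 0], 1],
])

```text
clock: 22.0
eef_pos: [0.5499, -0.0337, 0.0616]
ee_rot: [-1.032, 1.451, -1.451]
contact_force: [0.6, -0.2, -4.3]
gripper_width: 0.245
```

send_rows([
  [[0, 0, 0], [0, 0.001, 0], 1],
  [[0, 0, 0], [0, 0.001, 0], 1],
  [[0, 0, 0], [0, 0.001, 0], 1],
  [[0, 0, 0], [0, 0, 0], 1],
])

```text
clock: 22.33
eef_pos: [0.5498, -0.0337, 0.0585]
ee_rot: [-1.033, 1.451, -1.451]
contact_force: [-0.3, 0.3, -4.2]
gripper_width: 0.248
```

send_rows([
  [[0, 0, 0], [0, 0.001, 0], 1],
  [[0, 0, 0], [0, 0.001, 0], 1],
  [[0, 0, 0], [0, 0.001, 0], 1],
  [[0, 0, 0], [0, 0, 0], 1],
])

```text
clock: 22.67
eef_pos: [0.5498, -0.0337, 0.0555]
ee_rot: [-1.033, 1.451, -1.451]
contact_force: [0.2, 0.1, -4.4]
gripper_width: 0.248
```

```bash
python3 plan.py
```

```text
t 22.67 pos [ 0.5498 -0.0337  0.0555] yaw z -19.14 ydir [-4.e-04  1.e-04 -1.e+00] F [ 0.2  0.1 -4.4] w 0.248 q [-0.21  0.37 -0.29  0.91  0.    1.69]
```

Underside is now around 29 mm with no contact, so the pin is in the hole. Continuing down to the coupon.

send_rows([
  [[0, 0, 0], [0, 0.001, 0], 1],
  [[0, 0, 0], [0, 0.001, 0], 1],
  [[0, 0, 0], [0, 0.001, 0], 1],
  [[0, 0, 0], [0, 0, 0], 1],
])

```text
clock: 23.0
eef_pos: [0.5498, -0.0337, 0.0525]
ee_rot: [-1.033, 1.451, -1.451]
contact_force: [0.1, 0.0, -4.2]
gripper_width: 0.242
```

send_rows([
  [[0, 0, 0], [0, 0.0005, 0], 1],
  [[0, 0, 0], [0, 0.0005, 0], 1],
  [[0, 0, 0], [0, 0, 0], 1],
])

```text
clock: 23.25
eef_pos: [0.5499, -0.0337, 0.0517]
ee_rot: [-1.032, 1.451, -1.451]
contact_force: [-0.1, 0.1, -3.8]
gripper_width: 0.244
```

```bash
python3 plan.py
```

```text
t 23.25 pos [ 0.5499 -0.0337  0.0517] yaw z -19.14 ydir [-1.e-04  0.e+00 -1.e+00] F [-0.1  0.1 -3.8] w 0.244 q [-0.21  0.37 -0.29  0.9  -0.    1.69]
```

send_rows([
  [[0, 0, 0], [0, 0.0005, 0], 1],
  [[0, 0, 0], [0, 0, 0], 1],
  [[0, 0, 0], [0, 0, 0], 1],
])

```text
clock: 23.5
eef_pos: [0.5499, -0.0337, 0.0515]
ee_rot: [-1.032, 1.451, -1.451]
contact_force: [-1.0, 0.3, -1.1]
gripper_width: 0.244
```

send_rows([
  [[0, 0, 0], [0, 0.0005, 0], 1],
  [[0, 0, 0], [0, 0, 0], 1],
  [[0, 0, 0], [0, 0, 0], 1],
])

```text
clock: 23.75
eef_pos: [0.55, -0.0337, 0.0515]
ee_rot: [-1.032, 1.45, -1.451]
contact_force: [-3.5, 1.3, 5.3]
gripper_width: 0.245
```

```bash
python3 plan.py; python3 - <<'E'
from cell import env
print(env.state()["ft_torque"])
E
```

```text
t 23.75 pos [ 0.55   -0.0337  0.0515] yaw z -19.13 ydir [ 6.e-04 -1.e-04 -1.e+00] F [-3.5  1.3  5.3] w 0.245 q [-0.21  0.37 -0.29  0.9   0.    1.69]
[0.08717665 0.65944784 0.02167417]
```

```bash
python3 - <<'E'
from cell import cams
import cv2,pickle
d={}
for n in("wrist","scene","top"):
    d[n]=cams.camera(n)
pickle.dump(d,open("f.pkl","wb"))
cv2.imwrite("pics/w14.png",d["wrist"]["image"][:,:,::-1])
s=cv2.convertScaleAbs(d["scene"]["image"][150:255,205:290,::-1],alpha=1.6)
cv2.imwrite("pics/s14.png",cv2.resize(s,None,fx=5.5,fy=5.5,interpolation=cv2.INTER_CUBIC))
E
```

```text
(no output)
```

View pics/w14.png

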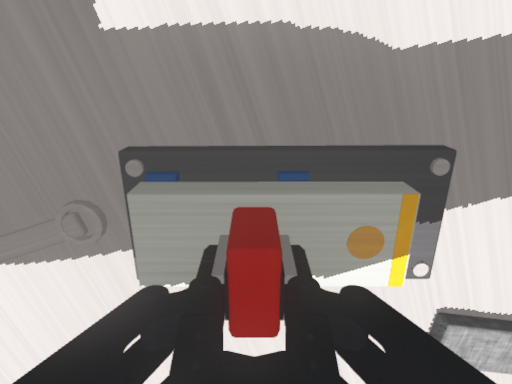

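View pics/s14.png

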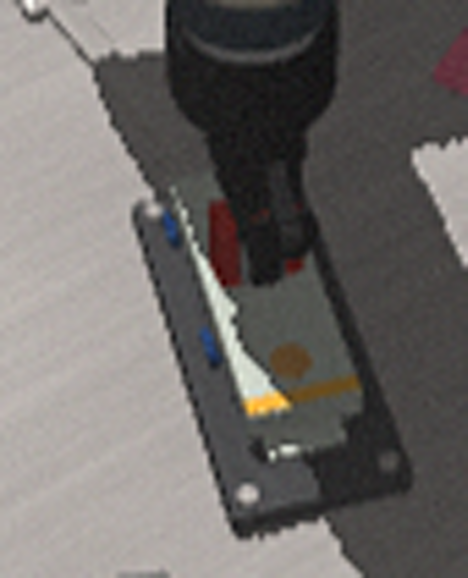

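The cover lies level over the coupon, centred on the fixture with the yellow end at the pin end and the pin no longer visible. Next I'll raise the push to about 15 N.

send_rows([
  [[0, 0, 0], [0, 0.0004, 0], 1],
  [[0, 0, 0], [0, 0.0003, 0], 1],
  [[0, 0, 0], [0, 0, 0], 1],
  [[0, 0, 0], [0, 0, 0], 1],
  [[0, 0, 0], [0, 0, 0], 1],
  [[0, 0, 0], [0, 0, 0], 1],
])

```text
clock: 24.4
eef_pos: [0.55, -0.0337, 0.0514]
ee_rot: [-1.031, 1.45, -1.451]
contact_force: [-4.6, 0.9, 13.5]
gripper_width: 0.246
```

```bash
python3 plan.py
```

```text
t 24.4 pos [ 0.55   -0.0337  0.0514] yaw z -19.13 ydir [ 1.2e-03 -4.0e-04 -1.0e+00] F [-4.6  0.9 13.5] w 0.246 q [-0.21  0.37 -0.3   0.9  -0.    1.69]
```

send_rows([
  [[0, 0, 0], [0, 0.0001, 0], 1],
  [[0, 0, 0], [0, 0, 0], 1],
  [[0, 0, 0], [0, 0, 0], 1],
  [[0, 0, 0], [0, 0, 0], 1],
  [[0, 0, 0], [0, 0, 0], 1],
  [[0, 0, 0], [0, 0, 0], 1],
])

```text
clock: 24.9
eef_pos: [0.55, -0.0337, 0.0515]
ee_rot: [-1.031, 1.45, -1.452]
contact_force: [-5.6, 1.8, 13.3]
gripper_width: 0.243
```

send_rows([
  [[0, 0, 0], [0, 0, 0], 1],
  [[0, 0, 0], [0, 0, 0], 1],
  [[0, 0, 0], [0, 0, 0], 1],
  [[0, 0, 0], [0, 0, 0], 1],
  [[0, 0, 0], [0, 0, 0], 1],
  [[0, 0, 0], [0, 0, 0], 1],
])

```text
clock: 25.4
eef_pos: [0.55, -0.0337, 0.0514]
ee_rot: [-1.031, 1.45, -1.451]
contact_force: [-5.3, 1.3, 13.5]
gripper_width: 0.244
```

```bash
python3 - <<'E'
from cell import env,cams
import numpy as np,cv2
f=[]
for k in range(3):
    t=cams.camera("top"); f.append(env.state()["contact_force"])
print(np.round(f,1),env.state()["clock"])
cv2.imwrite("pics/t15.png",t["image"][:,:,::-1])
E
```

```text
[[-4.9  1.7 13.7]
 [-6.4  0.9 13.2]
 [-5.9  1.  14.5]] 25.55
```

View pics/t15.png

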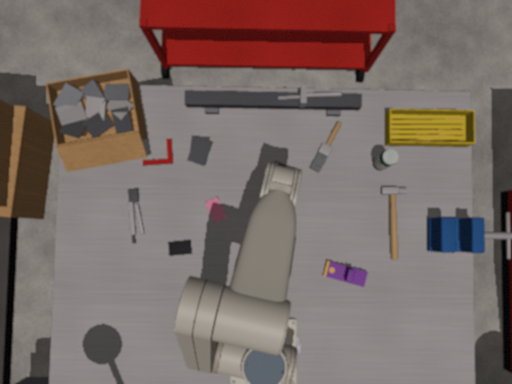

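The push holds steady at about 13.7 N at the tool, and the bystanders haven't moved. I'm handing in.

```bash
python3 -c "
from cell import env
print(env.sign_off())
s=env.state();print(s['contact_force'],s['clock'])"
```

```text
the job is handed in; nothing more can be done
None
the job is handed in; nothing more can be done
```

The job is done and handed in at about 25.6 s. The arm was still gripping the red handle and pushing the cover down onto the coupon.

- **Coupon:** I laid it in the pocket and let go. The wrist picture afterwards showed it square between the blue locators. It first met resistance at the height expected for the pocket floor.
- **Cover:** I lowered it with its hole directly over the pin rather than dragging it along the tip. It went from the pin-tip height to home without touching anything, and its underside stopped at about 25 mm. The last wrist and scene pictures show it lying level and lined up with the fixture, with the yellow end at the pin end.
- **Final push:** The last readings were 13.2 to 14.5 N downward from the tool. The cover's own weight, about 4.5 N, comes on top of that. A small steady sideways force of about 6 N remained, and I left it.
- **Bystanders:** They looked unmoved in the last top view. The arm hid the wrench there, but it looked in place in the last wrist view.
- **Disagreement:** Position estimates from the different camera views disagreed by 1 to 3 mm. The pocket, hole and pin clearances absorbed this.

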